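# Tip the ball soaps from the spouted jug into the sloping soap tray

### The arm

A 6-joint arm with a two-finger parallel gripper is mounted at the origin on the work surface. World frame = base frame: x ahead of the robot, y to its left, z up, the work surface at z = 0. Lengths are in m, angles in degrees, forces in N, time in s.
With the tool pointing down it reaches from about 0.25 to 0.725 m from the base axis. Payload 9.7 kg.
Tool frame: the origin (TCP) lies on the centre line of the jaws, within the pads' length; the fingertips stand 22 mm ahead of it and the grasp point (between the pads) lies 3 mm ahead of it; z points along the fingers, y is the direction in which the jaws open and shut (so a half turn about z gives the same grasp; the last joint's range is limited). The gripper opens to 85 mm and grips with 20 to 120 N. Pads are 22 mm wide; open, the fingers measure 114 mm over their backs; the gripper's body (76 mm by 85 mm) begins 54 mm behind the grasp point. The pads swing forward as they close: fully open they stand 13 mm farther back than shut.
Start: joints at [-77.177, 4.979, 10.078, 95.1, 0, 90], TCP at [0.122, -0.536, 0.215] pointing down, gripper open.
Joint ranges: [-179.16, 179.16], [-48.56, 103.87], [-65.8, 70.77], [-126.05, 130.52], [-82.76, 87.17], [-180, 180]. Speed limits (degrees/s): [127.2, 127.2, 147.25, 180, 180, 180].

### API

Orientations are given as [roll, pitch, yaw] about the fixed x, y, z axes, in that order (R = Rz(yaw) Ry(pitch) Rx(roll)).
In Python, from workcell import monitor, eyes, job gives the robot as it stands. The module is installed in compiled form; this text tells all that it offers.
- The arm moves only by the tool drive_tool, never from a script. Its argument "plan" is a list of rows, each a list of 3 entries, a list of its own where there are three numbers: the opening, from 0 (shut) to 1 (fully open), then the shift along the world's x, y, z in m, then the turn about the world's z in degrees. In form: [[gripper, [x, y, z], yaw], ...]. A call has 1 to 10 rows; each row shifts and turns the commanded pose from where the row before left it; what a row does not reach is not made up. A row lasts 1/8 s, in which the tool goes at most 62.5 mm and 10.7 degrees, less where a joint would pass 70% of its speed; a pose out of reach is approached as far as the arm can. A call is refused whole if a number of a shift passes 0.0625 or a number of a turn 10.7, either way. A call with a gripper value outside its range is refused whole. The fingers move at their own pace and stop on an object; "grip_force" is the grip in N (left out, the last holds). Time passes only in rows, so rows that do not move let the fingers close. It gives the time, the measured TCP pose, the force and the opening at its end, in the units of the state.
- monitor.get_obs(): the state, without advancing time (a new reading comes with each control period).
- eyes.camera(name): name is "scene" or "top"; returns (picture, depth): 400x640x3 uint8, red, green, blue; 400x640 float32, m along the optical axis (not along the pixel's ray), 0 where there is no reading.
- eyes.camera_params(name): a dict with "fx", "fy", "cx", "cy" (pixels), "extrinsics" (4x4, takes a point from world to camera coordinates). Camera axes: x right, y down, z forward; pixel columns grow to the right and rows downward; lengths in m; the calibration is good to about 2 mm. A picture is of the moment at which its call begins. camera_params takes no time and is no camera call.
- job.job_done(): hands the job in, once; it reports no verdict.
The state is a dict: "time": time; "q": joint angles; "qd": joint speeds; "joint_efforts": joint torques, N m; "ee_pos": TCP position; "tcp_rot": TCP orientation; "wrist_force": force on the tool from outside, world axes, zero at the start; "torque": the same for the moment, N m; "opening": finger opening in m.
Only numpy, scipy, OpenCV 4.12 (cv2) and the standard library are available. Lean on these libraries where they do the work, as an engineer would, in place of code of your own. Each camera call takes 0.05 s, during which the arm holds its last target.

### The job

Lift the white spouted jug by its handle and, before you tip it, turn it so that its spout faces the middle of the sloping soap tray; then tip both ball soaps out over the spout into the tray so that they roll down and come to rest against the tray's back stop (side by side, or one behind the other if they queue). Afterwards stand the empty jug upright in the middle of its cork mat and let go of it. Do not touch the soaps with the gripper, and leave the other toiletries where they are.

Things in the scene. Friction and masses are not known exactly. Their poses are not given: they have to be found in the camera images.
- jug: White boat-shaped jug, loose, 0.16 to 0.25 kg, 200 mm long over handle and spout, 64 mm wide. Origin: centre of its underside; own +x points out over the spout, -x to the handle, z up. Flat foot from x = -43 to +50 mm. Inner width 56 mm, narrowing to 45 mm at the lip; walls 4 mm; rim 66 mm high at the back, rising to 88 mm at both sides of the lip.
- jug_grip (a point): Grip point on the jug's handle, at x = -80, y = 0, z = 45 mm of the jug. The handle is a flat-sided upright bar, 20 mm long (jug x), 14 mm thick (jug y), from z = 12 to 70 mm, 27 mm clear of the jug's back wall, joined to it by two 12 mm thick arms at z = 18 and 61 mm. Pinch it from above across its 14 mm thickness with a firm grip (about 45 N).
- jug_lip (a point): Middle of the pouring lip, at x = 110, y = 0, z = 65 mm of the jug. From x = 22 mm at the inner floor the inside rises as a straight ramp, 34 degrees above level, up to this lip, so pieces roll out only when the jug leans well over 34 degrees, spout down; 50 to 55 degrees empties it.
- jug_in (a point): Middle of the jug's inner floor, 6 mm over the jug's origin, where the soaps lie at the start.
- soap1_center (a point): Centre of one ball soap: cream-coloured, 32 mm in diameter, about 20 g, lies in the jug at the start and rolls freely.
- soap2_center (a point): Centre of the other ball soap, same size and look.
- mat: Round cork mat, fixed, 170 mm across, 6 mm thick, on which the jug stands at the start and must stand at the end. Origin: centre of its underside.
- tray: Sloping soap tray of pale wood, fixed, 172 x 136 mm, grooved. Origin: on the table under its centre; own +x points downhill to the back stop. Inside x = -80 to +80, y = -62 to +62 mm. Side wall tops are 78 mm above the table at the uphill end, 42 mm at the stop; uphill end wall 73 mm high; upright back stop at x = 80 mm, 62 mm high.
- tray_mid (a point): Middle of the tray's floor, 29 mm above the table. The floor falls 12 degrees towards tray +x, from 46 mm over the table to 12 mm. A soap resting against the stop has its centre at tray x = 64, z = about 32 mm; one that queues straight behind it has its centre at tray x = 32.
- comb: Black plastic comb lying flat, 170 x 35 x 5 mm, origin at its underside's centre. Leave alone.
- trimmer: Silver hair trimmer with a toggle switch, lying, 150 x 42 x 37 mm, origin at its underside. Leave alone.
- atomizer: Steel cologne atomizer with a twist cap, 38 mm across, 114 mm high, origin at its underside. Leave alone.
- dish: Round white ceramic soap dish, 110 mm across, 22 mm high, origin at its underside. Leave alone.
- tumbler: Blue ceramic tooth tumbler, 72 mm across, 95 mm high, origin at its underside. Leave alone.
- jar: Brown glass cream jar, 64 mm across, 55 mm high, origin at its underside. Leave alone.
- brush: Wooden-handled brush lying flat on the counter, origin at its underside. Leave alone.
Not all that is in view belongs to the job. What is shaped like the jug but blue or pink is not meant.

How it is judged:
By the outcome, as a careful person would: the job done as asked, in the order asked, and still so for the second after the job is handed in, with the robot touching nothing.
It also fails if it takes over 59 s, if anything falls off the work surface, if the arm or the gripper's body presses on something with over 40 N, if the wrist force passes 120 N, or if a joint passes its speed limit or range.

## Working session

There is one attempt and no reset: what is moved stays moved. The work goes in short steps, Python scripts to look and compute and a tool call to move; the robot and the scene stay as the last step left them, time stands still between calls to the robot, and variables do not carry over. Pictures are saved under pics/ and viewed, and the job is handed in when it is done.

Besides the shell and the picture viewer there is one more tool, called after "Emit:" by a JSON object that holds its "fn" and its "kwargs", one argument or row to a line. drive_tool: Moves the arm, as the interface text tells. Its arguments: {"type":"object","properties":{"plan":{"type":"array","items":{"type":"array"}},"grip_force":{"type":"number"}},"required":["plan"]}

```bash
mkdir -p pics; ls; cat > h.py <<'E'
import numpy as np, cv2
from workcell import monitor, eyes, job
def snap(name,tag):
    im,d=eyes.camera(name); p=eyes.camera_params(name)
    np.savez(f'pics/{tag}.npz',im=im,d=d,E=p['extrinsics'],K=[p['fx'],p['fy'],p['cx'],p['cy']])
    cv2.imwrite(f'pics/{tag}.png',im[:,:,::-1]); return im,d,p
def load(tag):
    z=np.load(f'pics/{tag}.npz'); return z['im'],z['d'],z['E'],z['K']
def world(d,E,K):
    v,u=np.mgrid[:d.shape[0],:d.shape[1]]
    P=np.stack([(u-K[2])/K[0]*d,(v-K[3])/K[1]*d,d],-1)
    Ei=np.linalg.inv(E); return P@Ei[:3,:3].T+Ei[:3,3]
E
python3 - <<'E'
from h import *
for n in ('scene','top'):
    im,d,p=snap(n,n+'0'); print(n,p['fx'],p['cx'],p['cy'],np.round(p['extrinsics'],3).tolist())
print(monitor.get_obs())
E
```

```text
pics
scene 492.53751399892934 323.37357308002083 198.33411815267507 [[-0.483, 0.875, -0.002, 0.248], [0.707, 0.389, -0.591, -0.286], [-0.517, -0.287, -0.807, 1.674], [0.0, 0.0, 0.0, 1.0]]
top 488.2292631079848 321.4559244027516 195.23679320987844 [[-0.008, -1.0, 0.002, -0.024], [-0.99, 0.008, -0.139, 0.51], [0.139, -0.003, -0.99, 1.381], [0.0, 0.0, 0.0, 1.0]]
{'time': 0.1, 'q': array([-7.71769375e+01,  5.00809354e+00,  1.00382552e+01,  9.50996660e+01,
        5.46743009e-04,  9.00015126e+01]), 'qd': array([-0.09956042, -0.05519752,  0.08927922, -0.00231411,  0.01210499,
       -0.07232358]), 'joint_efforts': array([-2.05726348e-03, -5.21562195e+01,  4.65653050e+01,  1.60459470e-02,
       -6.48641844e-05,  1.74890135e-05]), 'ee_pos': array([ 0.12201914, -0.53605743,  0.21424597]), 'tcp_rot': array([-1.79930496e+02, -5.44907681e-04,  1.28215492e+01]), 'wrist_force': array([ 0.29848562, -0.3859531 , -0.924993  ]), 'torque': array([-0.05495921, -0.00508259,  0.03401685]), 'opening': 0.0854869863813489}
```

View pics/top0.png

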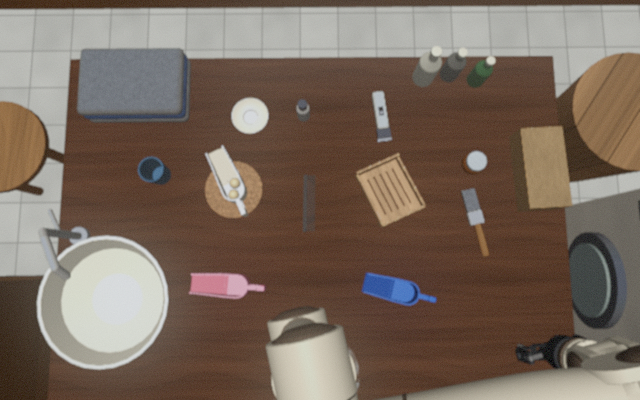

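View pics/scene0.png

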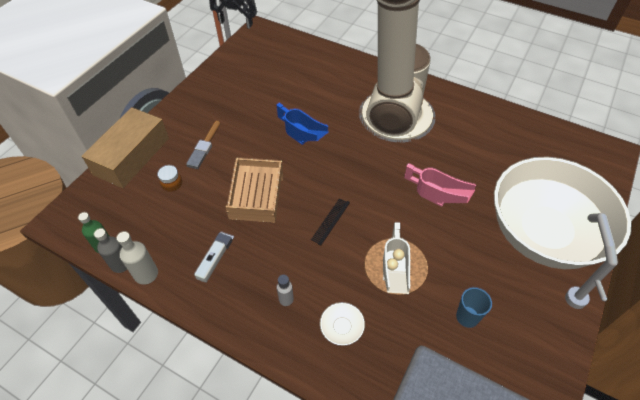

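The top view shows the white jug on its cork mat at about (233,188), with the spout at (216,153), the handle at (241,208) and both soaps at (235,188). The tray is at (391,189), and the blue and pink decoys lie at (400,290) and (228,285). Next I measure them.

```bash
python3 - <<'E'
from h import *
im,d,E,K=load('top0'); W=world(d,E,K)
def roi(u0,u1,v0,v1):
    m=np.zeros(d.shape,bool); m[v0:v1,u0:u1]=True; return m
hsv=cv2.cvtColor(im,cv2.COLOR_RGB2HSV); H,S,V=[hsv[...,i].astype(int) for i in range(3)]
ok=d>0
print('table z',np.median(W[240:250,300:340,2]))
# white jug
R=roi(195,270,140,225)
mw=R&(S<60)&(V>120)&ok
n,l,st,c=cv2.connectedComponentsWithStats(mw.astype(np.uint8)); k=1+np.argmax(st[1:,4]); mj=l==k
P=W[mj]; print('jug',mj.sum(),P.min(0),P.max(0))
for z0,z1 in ((.0,.02),(.02,.04),(.04,.06),(.06,.075),(.075,.085),(.085,.12)):
    q=P[(P[:,2]>z0)&(P[:,2]<z1)]; 
    if len(q): print(z0,len(q),q.mean(0).round(3),q.min(0).round(3),q.max(0).round(3))
# cork: fit circle
mc=R&(H>8)&(H<22)&(S>90)&(V>80)&ok
P=W[mc]; print('cork',mc.sum(),np.median(P[:,2])); 
q=P[(P[:,2]<.012)&(P[:,2]>0.0)]
import numpy.linalg as L
(cx,cy),r=cv2.minEnclosingCircle(q[:,:2].astype(np.float32)); print('mat',cx,cy,r)
# soaps
ms=R&(H>12)&(H<30)&(S>40)&(S<130)&(V>180)&ok
print('soap?',ms.sum(), W[ms].mean(0) if ms.sum() else None)
# tray
R=roi(345,435,145,232); mt=R&(W[...,2]>.008)&ok&(S>60)&(V>100)
P=W[mt]; rect=cv2.minAreaRect(P[:,:2].astype(np.float32)); print('tray',rect,mt.sum()); print(cv2.boxPoints(rect))
# plane slope of whole
A=np.c_[P[:,:2],np.ones(len(P))]; print(np.linalg.lstsq(A,P[:,2],rcond=None)[0])
np.save('pics/W.npy',W)
c=np.zeros((0,))
a=cv2.resize(im[135:230,190:275,::-1],None,fx=6,fy=6,interpolation=cv2.INTER_CUBIC); cv2.imwrite('pics/c1.png',a)
a=cv2.resize(im[140:235,345:440,::-1],None,fx=6,fy=6,interpolation=cv2.INTER_CUBIC); cv2.imwrite('pics/c2.png',a)
E
```

```text
table z -0.0007431011329638304
jug 1340 [ 0.45068464  0.18724961 -0.00647938] [0.67116235 0.32235264 0.09545086]
0.0 246 [0.546 0.245 0.011] [0.457 0.198 0.   ] [0.667 0.318 0.02 ]
0.02 335 [0.559 0.241 0.031] [0.465 0.19  0.02 ] [0.609 0.279 0.04 ]
0.04 298 [0.582 0.253 0.049] [0.452 0.188 0.04 ] [0.635 0.29  0.06 ]
0.06 322 [0.559 0.241 0.069] [0.451 0.187 0.06 ] [0.644 0.296 0.075]
0.075 74 [0.554 0.238 0.079] [0.453 0.189 0.075] [0.642 0.293 0.085]
0.085 25 [0.623 0.271 0.089] [0.594 0.241 0.085] [0.644 0.297 0.095]
cork 4645 0.0005647960491905746
mat 0.5545839071273804 0.23956449329853058 0.16583795845508575
soap? 114 [0.53394097 0.23015326 0.03741401]
tray ((0.5186780095100403, -0.21929889917373657), (0.17404113709926605, 0.14680859446525574), 23.880064010620117) 2877
[[ 0.40939108 -0.18740635]
 [ 0.46882263 -0.32164738]
 [ 0.627965   -0.25119144]
 [ 0.5685334  -0.11695042]]
[-0.15267572 -0.06234604  0.10148703]
```

```bash
python3 - <<'E'
import cv2,numpy as np
a=cv2.imread('pics/c1.png');b=cv2.imread('pics/c2.png');h=max(a.shape[0],b.shape[0])
o=np.zeros((h,a.shape[1]+b.shape[1],3),np.uint8);o[:a.shape[0],:a.shape[1]]=a;o[:b.shape[0],a.shape[1]:]=b
cv2.imwrite('pics/c12.png',cv2.resize(o,(800,int(h*800/o.shape[1]))))
E
```

```text
(no output)
```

View pics/c12.png

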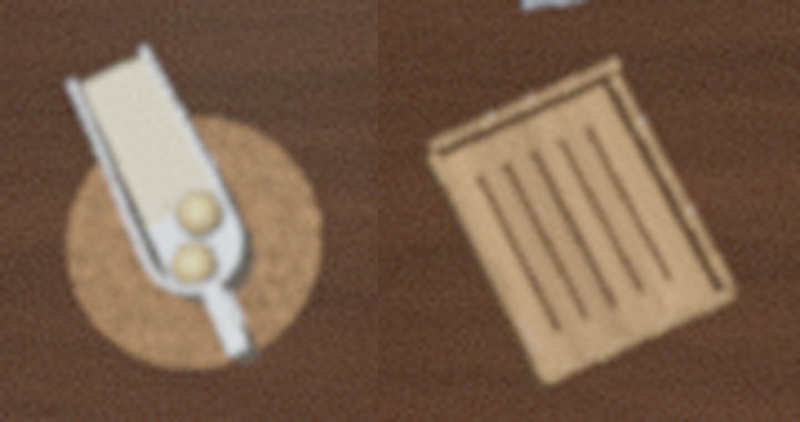

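```bash
cat >> h.py <<'E'
def cast(uv,E,K,z):
    uv=np.atleast_2d(uv).astype(float)
    r=np.c_[(uv[:,0]-K[2])/K[0],(uv[:,1]-K[3])/K[1],np.ones(len(uv))]
    Ei=np.linalg.inv(E); D=r@Ei[:3,:3].T; o=Ei[:3,3]
    return o+D*((z-o[2])/D[:,2])[:,None]
def circ(P):
    A=np.c_[2*P[:,:2],np.ones(len(P))]; s=np.linalg.lstsq(A,(P[:,:2]**2).sum(1),rcond=None)[0]
    return s[0],s[1],np.sqrt(s[2]+s[0]**2+s[1]**2)
E
python3 - <<'E'
from h import *
for t,R in (('top0',(190,275,140,230)),('scene0',(355,440,215,305))):
    im,d,E,K=load(t); hsv=cv2.cvtColor(im,cv2.COLOR_RGB2HSV); H,S,V=[hsv[...,i].astype(int) for i in range(3)]
    m=np.zeros(d.shape,bool); m[R[2]:R[3],R[0]:R[1]]=True
    white=m&(S<70)&(V>140)
    cork=m&(H>7)&(H<20)&(S>80)&(V>120)
    print(t,'cork',cork.sum(),'white',white.sum())
    u=(cork|white).astype(np.uint8)
    # mat rim points: contour of cork hull whose neighbours outside are dark
    cc=max(cv2.findContours(cv2.morphologyEx(cork.astype(np.uint8),cv2.MORPH_OPEN,np.ones((3,3))),cv2.RETR_EXTERNAL,cv2.CHAIN_APPROX_NONE)[0],key=len)[:,0]
    far=cv2.dilate(white.astype(np.uint8),np.ones((7,7)))
    P=cast(cc[far[cc[:,1],cc[:,0]]==0],E,K,.006)
    for _ in range(5):
        x,y,r=circ(P); e=np.abs(np.hypot(P[:,0]-x,P[:,1]-y)-r); P=P[e<max(.003,2*np.median(e))] 
    print('mat',x,y,r,len(P))
    v=cv2.resize(white.astype(np.uint8)*255,None,fx=1,fy=1); cv2.imwrite(f'pics/w_{t}.png',cv2.resize(v[R[2]:R[3],R[0]:R[1]],None,fx=6,fy=6,interpolation=0))
E
```

```text
top0 cork 1505 white 1361
mat 0.5348393484231527 0.23416984896044535 0.08490670011171657 61
scene0 cork 1392 white 1223
mat 0.533390259346885 0.2354201372220962 0.08504696332219218 57
```

```bash
python3 - <<'E'
from h import *
im,d,E,K=load('top0')
c=cast([[222.6,145.6],[206.2,153.5]],E,K,.092); print('lipcorners',c, np.linalg.norm(c[0]-c[1])); lip=c.mean(0)
W=world(d,E,K); hsv=cv2.cvtColor(im,cv2.COLOR_RGB2HSV); S,V=hsv[...,1].astype(int),hsv[...,2].astype(int)
# handle top pixels
m=np.zeros(d.shape,bool); m[195:222,232:256]=True
m&=(S<70)&(V>120)&(W[...,2]>.06)
vv,uu=np.nonzero(m); P=cast(np.c_[uu,vv],E,K,.076); 
q=P[np.hypot(P[:,0]-.534,P[:,1]-.235)>.055]
mu=q.mean(0); print(len(q),mu, np.linalg.svd((q-mu)[:,:2])[2][0], 'depthz',np.median(W[m][:,2]))
r=np.hypot(P[:,0]-.534,P[:,1]-.235); print('max r',np.sort(r)[-6:])
dv=lip-mu; print('yaw lip-handle',np.degrees(np.arctan2(dv[1],dv[0])), 'len',np.hypot(*dv[:2]))
dv=mu-np.array([.534,.235,0]); print('yaw mat-handle',np.degrees(np.arctan2(-dv[1],-dv[0])),np.hypot(*dv[:2]))
# scene view
im,d,E,K=load('scene0'); a=cv2.resize(im[205:310,350:445,::-1],None,fx=6,fy=6,interpolation=cv2.INTER_CUBIC); cv2.imwrite('pics/c3.png',a[:600])
E
```

```text
lipcorners [[0.64542357 0.25025174 0.092     ]
 [0.62296156 0.29596457 0.092     ]] 0.050933338201036654
69 [0.46896165 0.19821655 0.076     ] [-0.91922477 -0.39373318] depthz 0.07171759285361734
max r [0.09057944 0.09074526 0.09186325 0.09219562 0.09313278 0.09321355]
yaw lip-handle 24.38260899708213 len 0.1814111591303138
yaw mat-handle 29.491006020402278 0.07471953790747257
```

View pics/c3.png

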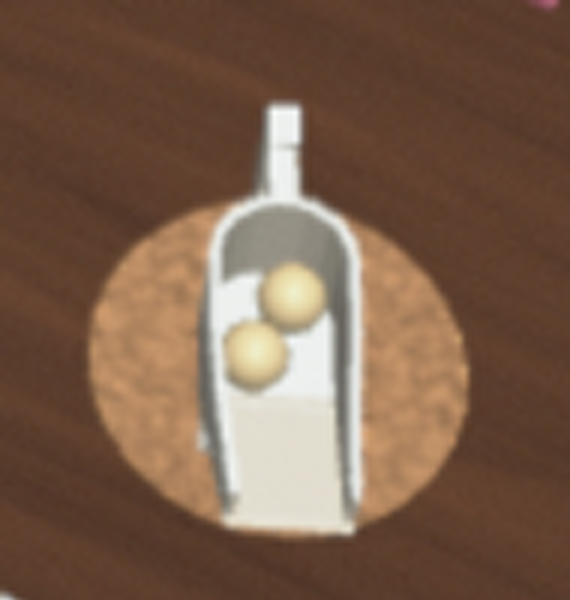

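```bash
python3 - <<'E'
from h import *
im,d,E,K=load('scene0')
h=cast([[350+284/6-.4,205+125/6-.4]],E,K,.076)[0]; l=cast([[350+288.5/6-.4,205+530/6-.4]],E,K,.071)[0]
dv=l-h; print(h,l,np.hypot(*dv[:2]),np.degrees(np.arctan2(dv[1],dv[0])))
c=cast([[350+222/6-.4,205+527/6-.4],[350+355/6-.4,205+533/6-.4]],E,K,.071);print(c)
# tray
for t,R in (('scene0',(220,290,150,228)),('top0',(345,435,145,232))):
    im,d,E,K=load(t); W=world(d,E,K); u0,u1,v0,v1=R
    w=W[v0:v1,u0:u1].reshape(-1,3); w=w[(w[:,2]>.008)&(w[:,2]<.09)]
    yaw=np.radians(24); ax=np.array([np.cos(yaw),np.sin(yaw)]); ay=np.array([-ax[1],ax[0]])
    hsv=cv2.cvtColor(im,cv2.COLOR_RGB2HSV)
    for z in (.03,.04,.05,.06): 
        q=w[w[:,2]>z][:,:2].astype(np.float32); r=cv2.minAreaRect(q); print(t,z,len(q),r)
    a=cv2.resize(im[v0-5:v1+5,u0-5:u1+5,::-1],None,fx=6,fy=6,interpolation=cv2.INTER_CUBIC); cv2.imwrite(f'pics/t_{t}.png',a)
E
```

```text
[0.46238266 0.19727599 0.076     ] [0.63909172 0.27807849 0.071     ] 0.19430681449652054 24.5728599377809
[[0.65096753 0.25375308 0.071     ]
 [0.62723272 0.30236948 0.071     ]]
scene0 0.03 1990 ((0.5217180848121643, -0.22247260808944702), (0.1786380112171173, 0.1381663978099823), 23.844118118286133)
scene0 0.04 1261 ((0.5217628479003906, -0.2224528193473816), (0.17854022979736328, 0.1381663978099823), 23.844118118286133)
scene0 0.05 699 ((0.521589457988739, -0.22261250019073486), (0.17863072454929352, 0.1374969631433487), 23.449575424194336)
scene0 0.06 386 ((0.5207496285438538, -0.22198353707790375), (0.17676006257534027, 0.13603299856185913), 24.071704864501953)
top0 0.03 1708 ((0.5207564234733582, -0.22391647100448608), (0.17380478978157043, 0.13699273765087128), 23.749540328979492)
top0 0.04 1000 ((0.5212822556495667, -0.2236851155757904), (0.1726558804512024, 0.13699273765087128), 23.749540328979492)
top0 0.05 490 ((0.5214976668357849, -0.22353340685367584), (0.17222799360752106, 0.1369362771511078), 23.816082000732422)
top0 0.06 324 ((0.5214727520942688, -0.22359001636505127), (0.17206910252571106, 0.13658159971237183), 23.92831802368164)
```

View pics/t_scene0.png

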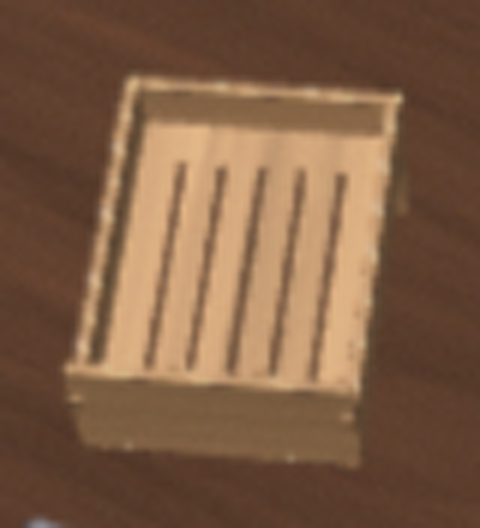

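View pics/t_top0.png

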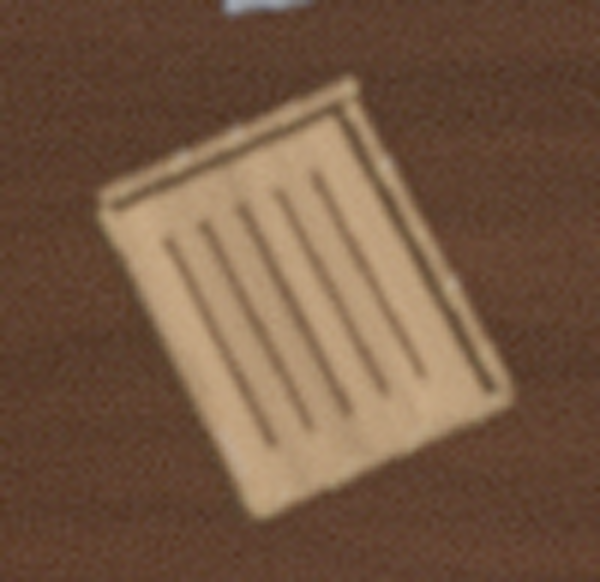

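Emit:
{"fn": "drive_tool", "kwargs": {
  "plan": [
    [1,[0.026,0.056,0],1.2],
    [1,[0.026,0.056,0],1.2],
    [1,[0.026,0.056,0],1.2],
    [1,[0.026,0.056,0],1.2],
    [1,[0.026,0.056,0],1.2],
    [1,[0.026,0.056,0],1.2],
    [1,[0.026,0.056,0],1.2],
    [1,[0.026,0.056,0],1.2],
    [1,[0.026,0.056,0],1.2],
    [1,[0.026,0.056,0],0.9]
  ],
  "grip_force": 45
}}

```text
time: 1.35
ee_pos: [0.3824, 0.0259, 0.2149]
tcp_rot: [180.0, -0.0, 24.6]
wrist_force: [1.7, -1.2, -0.7]
opening: 0.0853
```

```bash
python3 - <<'E'
from h import *
im,d,E,K=load('top0'); W=world(d,E,K).reshape(-1,3)
a=np.radians(23.8); dx=W[:,:2]-[.5213,-.2233]; tx=dx@[np.cos(a),np.sin(a)]; ty=dx@[-np.sin(a),np.cos(a)]
for x in (-60,-30,0,30,60): m=(abs(tx-x/1e3)<.006)&(abs(ty)<.04); print(x,np.median(W[m,2]))
E
```

```text
-60 0.0416550779934618
-30 0.0349442734105303
0 0.02849724899529238
30 0.02220306081343404
60 0.01642857293282307
```

Emit:
{"fn": "drive_tool", "kwargs": {
  "plan": [
    [1,[0.027,0.058,0],0],
    [1,[0.027,0.058,0],0],
    [1,[0.025,0.057,-0.03],0],
    [1,[0,0,-0.05],0],
    [1,[0,0,-0.05],0],
    [1,[0,0,-0.031],0],
    [0,[0,0,0],0],
    [0,[0,0,0],0],
    [0,[0,0,0],0],
    [0,[0,0,0],0]
  ]
}}

```text
time: 2.6
ee_pos: [0.458, 0.1889, 0.058]
tcp_rot: [-180.0, -0.1, 24.5]
wrist_force: [-2.5, -0.7, 6.1]
opening: 0.0123
```

```bash
python3 - <<'E'
from h import *
print(monitor.get_obs())
im,d,p=snap('scene','s1'); cv2.imwrite('pics/s1c.png',cv2.resize(im[170:330,320:480,::-1],None,fx=3.7,fy=3.7,interpolation=cv2.INTER_CUBIC))
E
```

```text
{'time': 2.6, 'q': array([ 2.24039513e+01, -2.70933956e+00, -1.50889702e+01,  7.75156776e+01,
        5.28602291e-03,  1.77881124e+02]), 'qd': array([ 0.06745695, -0.07648588, -0.3449421 ,  0.28215179, -0.02682339,
       -0.06922029]), 'joint_efforts': array([ 2.67903579e-04, -4.32885468e+01,  4.62693250e+01, -2.99982503e-01,
       -4.75548918e-02,  3.47665348e-02]), 'ee_pos': array([0.45802711, 0.18885218, 0.05796723]), 'tcp_rot': array([-1.79998588e+02, -1.04815534e-01,  2.45228310e+01]), 'wrist_force': array([-2.49461977, -0.70090133,  6.12157636]), 'torque': array([-0.09253089,  0.49857156,  0.07244748]), 'opening': 0.012340079388968455}
```

View pics/s1c.png

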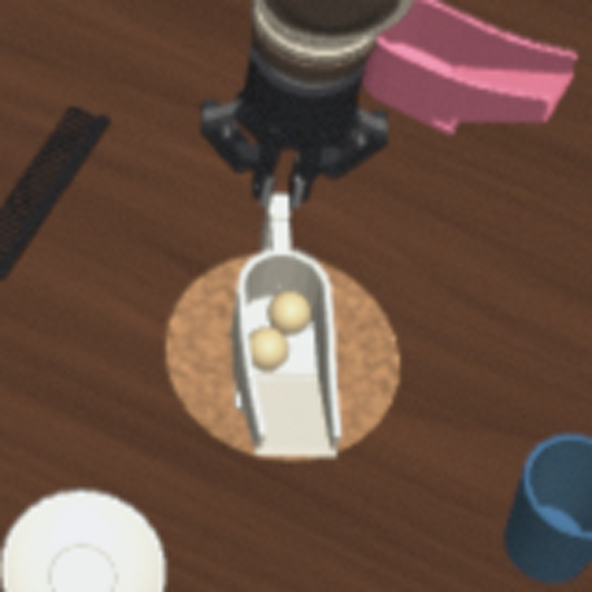

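Emit:
{"fn": "drive_tool", "kwargs": {
  "plan": [
    [0,[0,0,0],0],
    [0,[0,0,0.005],0],
    [0,[0,0,0.005],0],
    [0,[0,0,0.005],0],
    [0,[0,0,0],0]
  ],
  "grip_force": 45
}}

```text
time: 3.28
ee_pos: [0.4575, 0.1886, 0.0722]
tcp_rot: [180.0, -0.0, 24.5]
wrist_force: [-1.5, -1.1, -0.6]
opening: 0.0096
```

```bash
python3 - <<'E'
from h import *
o=monitor.get_obs(); print({k:np.round(o[k],3) for k in ('time','ee_pos','wrist_force','torque','opening')})
im,d,p=snap('scene','s2'); a=im[170:330,320:480,::-1]; im,d,p=snap('top','s2t'); b=im[130:230,190:290,::-1]
cv2.imwrite('pics/s2c.png',np.hstack([cv2.resize(a,(400,400)),cv2.resize(b,(400,400),interpolation=cv2.INTER_CUBIC)]))
E
```

```text
{'time': np.float64(3.275), 'ee_pos': array([0.457, 0.189, 0.072]), 'wrist_force': array([-1.492, -1.065, -0.551]), 'torque': array([-0.087,  0.225,  0.019]), 'opening': np.float64(0.01)}
```

View pics/s2c.png

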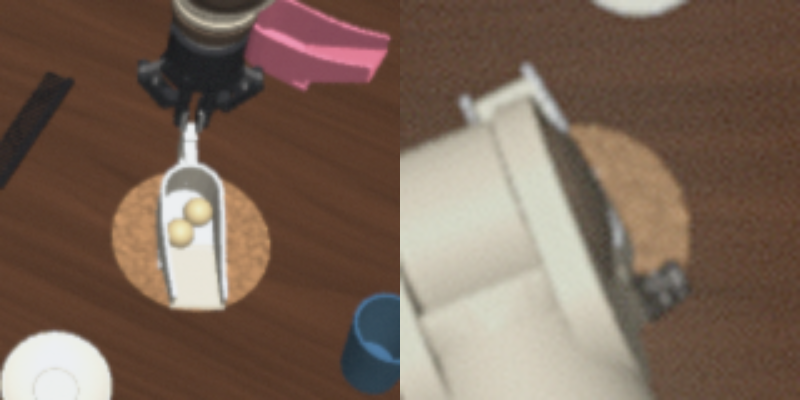

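```bash
python3 - <<'E'
from h import *
im,d,E,K=load('s2')
a=im[200:310,360:440,::-1]; cv2.imwrite('pics/s2d.png',cv2.resize(a,None,fx=5.4,fy=5.4,interpolation=cv2.INTER_CUBIC))
E
```

```text
(no output)
```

View pics/s2d.png

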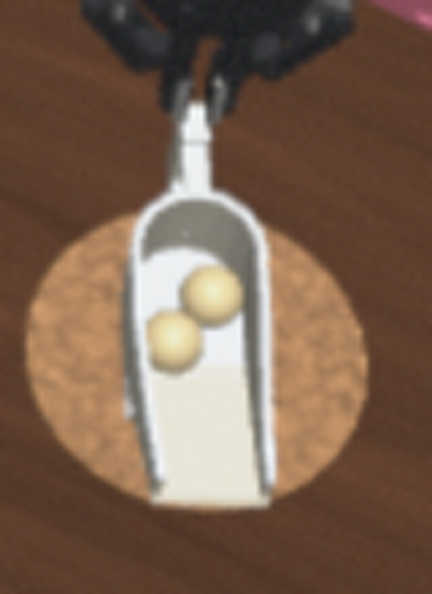

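```bash
python3 - <<'E'
from h import *
im,d,E,K=load('s2')
f=lambda u,v,z: cast([[360+u/5.4-.4,200+v/5.4-.4]],E,K,z)[0]
h=f(194,121,.076); l=f(211,505,.071); dv=l-h
print(h,l,np.hypot(*dv[:2]),np.degrees(np.arctan2(dv[1],dv[0])))
b=f(203,197,.072); print('back rim',b, 'from lip',np.hypot(*(l-b)[:2]),np.degrees(np.arctan2(*(l-b)[1::-1])))
E
```

```text
[0.45413444 0.18951031 0.076     ] [0.63837455 0.28040238 0.071     ] 0.20544046357633197 26.258730826846318
back rim [0.49022117 0.21084984 0.072     ] from lip 0.1636672808842123 25.14832447753837
```

```bash
python3 - <<'E'
from h import *
for t in ('s1','s2','scene0'):
    im,d,E,K=load(t); W=world(d,E,K); hsv=cv2.cvtColor(im,cv2.COLOR_RGB2HSV); m=(hsv[...,1]<60)&(hsv[...,2]>130)
    mm=np.zeros_like(m); mm[215:300,380:415]=True; P=W[m&mm]
    a=np.radians(25.5); s=(P[:,:2]-[.534,.233])@[np.cos(a),np.sin(a)]
    print(t)
    for x in (-85,-75,-60,-50,-45,-40,-30,20,40,60,80,100,108):
        q=P[abs(s-x/1e3)<.004]
        if len(q): print(x,len(q),np.round([q[:,2].min(),np.median(q[:,2]),q[:,2].max()],3))
E
```

```text
s1
-85 17 [-0.003  0.072  0.081]
-75 29 [0.001 0.074 0.089]
-60 17 [0.002 0.071 0.075]
-50 14 [0.003 0.072 0.076]
-45 60 [0.01  0.055 0.076]
-40 145 [0.008 0.049 0.076]
-30 56 [0.007 0.044 0.076]
20 56 [0.008 0.022 0.074]
40 56 [0.001 0.026 0.076]
60 45 [0.033 0.04  0.081]
80 41 [-0.004  0.054  0.085]
100 49 [0.061 0.068 0.096]
108 74 [0.065 0.071 0.096]
s2
-85 11 [0.001 0.088 0.093]
-75 38 [0.001 0.084 0.128]
-60 11 [0.006 0.079 0.086]
-50 49 [0.019 0.036 0.086]
-45 127 [0.019 0.049 0.086]
-40 105 [0.014 0.064 0.086]
-30 46 [0.014 0.046 0.083]
20 56 [0.007 0.021 0.08 ]
40 52 [0.011 0.031 0.079]
60 53 [0.036 0.04  0.076]
80 50 [0.046 0.052 0.082]
100 56 [0.057 0.062 0.088]
108 66 [0.059 0.064 0.089]
scene0
-85 21 [-0.002  0.074  0.079]
-75 29 [0.006 0.071 0.082]
-60 17 [0.004 0.071 0.076]
-50 11 [0.07  0.073 0.075]
-45 46 [0.009 0.055 0.075]
-40 143 [0.009 0.049 0.078]
-30 62 [0.007 0.049 0.075]
20 62 [0.006 0.014 0.075]
40 46 [0.012 0.026 0.078]
60 45 [0.006 0.04  0.08 ]
80 47 [0.049 0.053 0.084]
100 52 [0.062 0.067 0.094]
108 77 [0.063 0.071 0.094]
```

Emit:
{"fn": "drive_tool", "kwargs": {
  "plan": [
    [0,[0,0,-0.005],0],
    [0,[0,0,-0.005],0],
    [0,[0,0,-0.005],0],
    [0,[0,0,0],0],
    [0.4,[0,0,0],0],
    [0.5,[0,0,0],0],
    [0.5,[0,0,0],0]
  ]
}}

```text
time: 4.25
ee_pos: [0.4574, 0.1886, 0.0565]
tcp_rot: [-180.0, 0.0, 24.5]
wrist_force: [0.7, 0.4, -0.3]
opening: 0.0426
```

```bash
python3 - <<'E'
from h import *
o=monitor.get_obs(); print({k:np.round(o[k],4) for k in ('time','ee_pos','wrist_force','torque','opening')})
im,d,p=snap('scene','s3')
a=im[200:310,350:450,::-1]; cv2.imwrite('pics/s3d.png',cv2.resize(a,None,fx=5.4,fy=5.4,interpolation=cv2.INTER_CUBIC))
E
```

```text
{'time': np.float64(4.25), 'ee_pos': array([0.4574, 0.1886, 0.0565]), 'wrist_force': array([ 0.6723,  0.435 , -0.2715]), 'torque': array([-0.012 ,  0.0307,  0.0215]), 'opening': np.float64(0.0426)}
```

View pics/s3d.png

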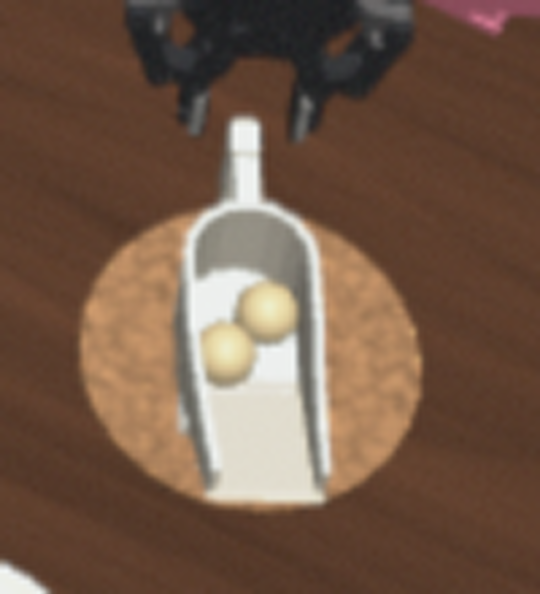

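```bash
python3 - <<'E'
from h import *
im,d,E,K=load('s3')
f=lambda u,v,z: cast([[350+u/5.4-.4,200+v/5.4-.4]],E,K,z)[0]
h=f(244,135,.076); l=f(267,500,.071); dv=l-h
print(h,l,np.hypot(*dv[:2]),np.degrees(np.arctan2(dv[1],dv[0])))
print('bar ends',f(244,118,.076),f(246,153,.076))
# fingertips height guess: tip px
o=np.array([.4574,.1886]); 
Q=np.array([[o[0],o[1],.0565-.022,1.],[o[0],o[1],.0565+.0,1.]])@E.T
print([( (q[0]/q[2]*K[0]+K[2]-350)*5.4,(q[1]/q[2]*K[1]+K[3]-200)*5.4) for q in Q])
E
```

```text
[0.46271284 0.19116078 0.076     ] [0.63566993 0.28020043 0.071     ] 0.19453074908593543 27.239760083124057
bar ends [0.45345321 0.18703687 0.076     ] [0.47195117 0.19635107 0.076     ]
[(np.float64(232.15349723446334), np.float64(167.79984218307254)), (np.float64(237.03998390719426), np.float64(144.2823287112433))]
```

```bash
python3 - <<'E'
from h import *
im,d,E,K=load('s3'); W=world(d,E,K)
for (u,v) in ((192,100),(192,115),(192,125),(192,132),(192,138),(300,105),(300,120),(300,130),(300,137),(300,142)):
    x=int(350+u/5.4); y=int(200+v/5.4); print((x,y),im[y,x],W[y,x].round(4))
im,d,p=snap('top','s3t'); cv2.imwrite('pics/s3t.png',cv2.resize(im[150:260,190:300,::-1],None,fx=5,fy=5,interpolation=cv2.INTER_CUBIC))
E
```

```text
(385, 218) [53 53 54] [0.473  0.1643 0.1018]
(385, 221) [75 75 73] [0.4745 0.1662 0.0909]
(385, 223) [91 90 87] [0.4768 0.1679 0.0855]
(385, 224) [95 88 84] [0.477  0.1684 0.0813]
(385, 225) [86 64 51] [ 4.275e-01  1.545e-01 -3.000e-04]
(405, 219) [70 70 66] [0.4567 0.2132 0.1108]
(405, 222) [90 90 88] [0.4571 0.2151 0.0986]
(405, 224) [99 98 95] [0.4553 0.216  0.0872]
(405, 225) [100  93  89] [0.4533 0.2162 0.0799]
(405, 226) [96 75 65] [0.4544 0.217  0.0772]
```

View pics/s3t.png

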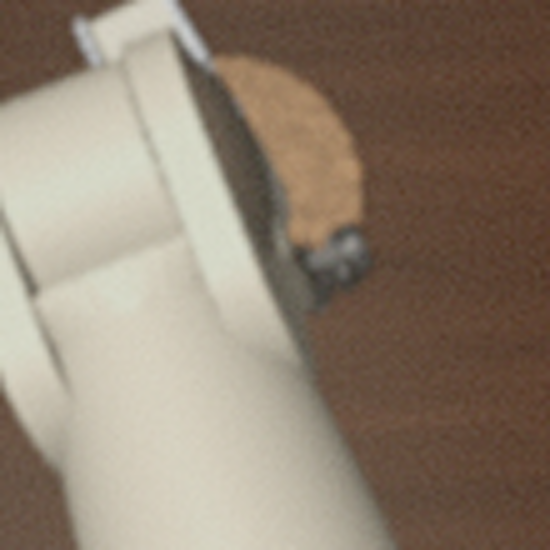

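Emit:
{"fn": "drive_tool", "kwargs": {
  "plan": [
    [0.6,[0.007,0.0035,0],2.5],
    [0.6,[0,0,-0.011],0],
    [0.6,[0,0,-0.011],0],
    [0.6,[0,0,0],0]
  ]
}}

```text
time: 4.85
ee_pos: [0.4634, 0.1916, 0.0332]
tcp_rot: [-180.0, 0.1, 27.0]
wrist_force: [0.1, -0.2, -0.2]
opening: 0.0514
```

```bash
python3 - <<'E'
from h import *
o=monitor.get_obs(); print({k:np.round(o[k],4) for k in ('time','q','ee_pos','tcp_rot','wrist_force','torque','opening')})
im,d,p=snap('scene','s4'); W=world(d,p['extrinsics'],[p['fx'],p['fy'],p['cx'],p['cy']])
a=im[200:310,350:450,::-1]; cv2.imwrite('pics/s4d.png',cv2.resize(a,None,fx=5.4,fy=5.4,interpolation=cv2.INTER_CUBIC))
for c in range(382,388): print([(W[r,c,2].round(3)) for r in range(218,234)])
E
```

```text
{'time': np.float64(4.85), 'q': array([ 2.246860e+01, -1.028500e+00, -1.622430e+01,  7.494850e+01,
       -2.000000e-03,  1.754761e+02]), 'ee_pos': array([0.4634, 0.1916, 0.0332]), 'tcp_rot': array([-1.799906e+02,  1.439000e-01,  2.699250e+01]), 'wrist_force': array([ 0.0691, -0.2349, -0.1758]), 'torque': array([ 0.0339, -0.0383, -0.0443]), 'opening': np.float64(0.0514)}
[np.float64(0.104), np.float64(0.105), np.float64(0.106), np.float64(0.101), np.float64(0.103), np.float64(0.096), np.float64(0.095), np.float64(0.081), np.float64(0.082), np.float64(0.074), np.float64(0.072), np.float64(0.065), np.float64(0.002), np.float64(0.002), np.float64(0.002), np.float64(0.001)]
[np.float64(0.107), np.float64(0.106), np.float64(0.109), np.float64(0.111), np.float64(0.106), np.float64(0.105), np.float64(0.096), np.float64(0.081), np.float64(0.079), np.float64(0.072), np.float64(0.066), np.float64(0.069), np.float64(0.065), np.float64(0.06), np.float64(-0.001), np.float64(0.001)]
[np.float64(0.102), np.float64(0.112), np.float64(0.112), np.float64(0.109), np.float64(0.105), np.float64(0.099), n
[... 406 characters left out ...]
t64(0.065), np.float64(0.065), np.float64(0.058), np.float64(0.001), np.float64(0.003)]
[np.float64(0.122), np.float64(0.128), np.float64(0.123), np.float64(0.111), np.float64(0.106), np.float64(0.106), np.float64(0.091), np.float64(0.092), np.float64(0.086), np.float64(0.001), np.float64(-0.001), np.float64(0.001), np.float64(0.003), np.float64(-0.004), np.float64(-0.002), np.float64(0.0)]
[np.float64(0.132), np.float64(0.128), np.float64(0.124), np.float64(0.114), np.float64(0.105), np.float64(0.001), np.float64(-0.004), np.float64(-0.002), np.float64(0.003), np.float64(0.001), np.float64(0.0), np.float64(0.003), np.float64(-0.006), np.float64(-0.002), np.float64(0.001), np.float64(0.003)]
```

View pics/s4d.png

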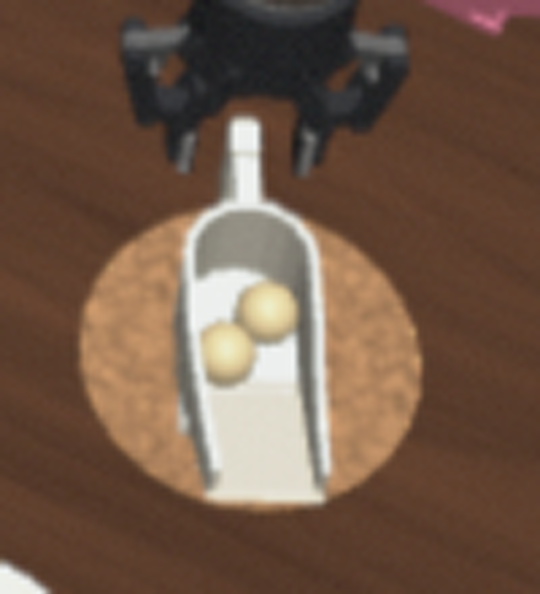

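Emit:
{"fn": "drive_tool", "kwargs": {
  "plan": [
    [0,[0,0,0],0],
    [0,[0,0,0],0],
    [0,[0,0,0],0],
    [0,[0,0,0],0],
    [0,[0,0,0.005],0],
    [0,[0,0,0.005],0],
    [0,[0,0,0.005],0],
    [0,[0,0,0],0],
    [0,[0,0,0],0]
  ],
  "grip_force": 45
}}

```text
time: 6.02
ee_pos: [0.4644, 0.1921, 0.0496]
tcp_rot: [180.0, 0.0, 27.0]
wrist_force: [0.4, 0.6, -2.0]
opening: 0.0133
```

```bash
cat >> h.py <<'E'
def prof(t,u=(375,420),v=(210,305),yaw=26.5,o=(.534,.233)):
    im,d,E,K=load(t); W=world(d,E,K); hsv=cv2.cvtColor(im,cv2.COLOR_RGB2HSV); m=(hsv[...,1]<60)&(hsv[...,2]>130)
    mm=np.zeros_like(m); mm[v[0]:v[1],u[0]:u[1]]=True; P=W[m&mm]
    a=np.radians(yaw); s=(P[:,:2]-list(o))@[np.cos(a),np.sin(a)]
    for x in range(-95,130,10):
        q=P[abs(s-x/1e3)<.005]
        if len(q)>3: print(x,len(q),np.round(np.percentile(q[:,2],[3,50,97]),3))
def obs():
    o=monitor.get_obs(); print({k:np.round(o[k],4).tolist() for k in ('time','q','ee_pos','tcp_rot','wrist_force','torque','opening')})
E
python3 - <<'E'
from h import *
obs(); im,d,p=snap('scene','s5'); prof('s5')
a=im[200:310,350:450,::-1]; cv2.imwrite('pics/s5d.png',cv2.resize(a,None,fx=5.4,fy=5.4,interpolation=cv2.INTER_CUBIC))
E
```

```text
{'time': 6.025, 'q': [22.4714, -1.4364, -14.7819, 76.6636, -0.001, 175.4482], 'ee_pos': [0.4644, 0.1921, 0.0496], 'tcp_rot': [179.9997, 0.0091, 27.0232], 'wrist_force': [0.3997, 0.5868, -2.0483], 'torque': [-0.1124, 0.222, -0.0346], 'opening': 0.0133}
-95 14 [-0.004  0.001  0.09 ]
-85 14 [0.001 0.091 0.093]
-75 37 [0.004 0.087 0.102]
-65 20 [0.007 0.087 0.12 ]
-55 20 [0.082 0.086 0.09 ]
-45 130 [0.025 0.057 0.088]
-35 142 [0.024 0.054 0.088]
-25 44 [0.023 0.032 0.088]
-15 40 [0.024 0.044 0.088]
-5 37 [0.025 0.059 0.09 ]
5 56 [0.024 0.038 0.088]
15 55 [0.022 0.03  0.089]
25 75 [0.013 0.035 0.087]
35 57 [0.018 0.037 0.088]
45 60 [0.023 0.044 0.09 ]
55 55 [0.046 0.051 0.09 ]
65 57 [0.053 0.058 0.093]
75 56 [0.059 0.064 0.096]
85 57 [0.066 0.071 0.1  ]
95 57 [0.073 0.077 0.104]
105 90 [0.08  0.084 0.106]
115 10 [0.082 0.086 0.101]
```

View pics/s5d.png

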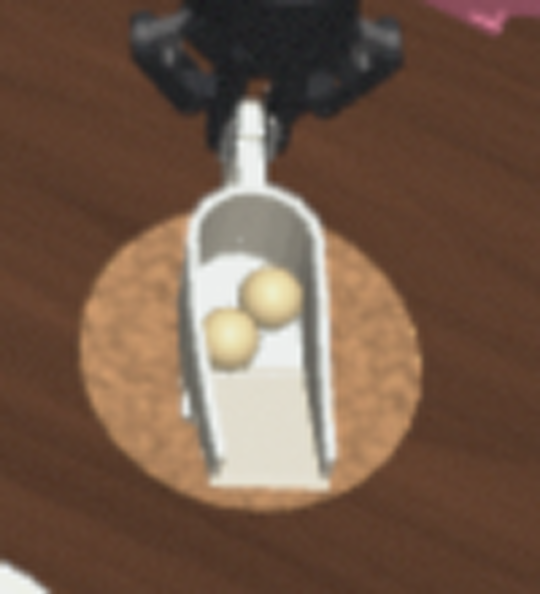

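The jug now hangs level, about 15 mm up, at 45 N. Tool tilt can't be commanded here, so I test just above the mat whether a weak grip lets the jug pivot about the jaws.

Emit:
{"fn": "drive_tool", "kwargs": {
  "plan": [
    [0,[0,0,0],0],
    [0,[0,0,0],0],
    [0,[0,0,0],0]
  ],
  "grip_force": 20
}}

```text
time: 6.45
ee_pos: [0.4644, 0.1921, 0.0497]
tcp_rot: [-180.0, 0.0, 27.0]
wrist_force: [-0.6, -0.6, -2.0]
opening: 0.0132
```

```bash
python3 - <<'E'
from h import *
obs(); im,d,p=snap('scene','s6'); prof('s6')
E
```

```text
{'time': 6.45, 'q': [22.4711, -1.4351, -14.776, 76.6658, -0.0003, 175.4485], 'ee_pos': [0.4644, 0.1921, 0.0497], 'tcp_rot': [-179.9998, 0.0067, 27.0225], 'wrist_force': [-0.5582, -0.5532, -1.9817], 'torque': [-0.0715, 0.1487, -0.0049], 'opening': 0.0132}
-95 8 [-0.001  0.003  0.091]
-85 17 [-0.001  0.09   0.093]
-75 37 [0.004 0.087 0.104]
-65 20 [0.006 0.087 0.12 ]
-55 17 [0.082 0.087 0.089]
-45 131 [0.025 0.06  0.088]
-35 140 [0.024 0.054 0.088]
-25 48 [0.023 0.034 0.09 ]
-15 38 [0.024 0.049 0.089]
-5 39 [0.024 0.057 0.088]
5 55 [0.022 0.036 0.089]
15 54 [0.023 0.05  0.089]
25 74 [0.011 0.034 0.088]
35 66 [0.022 0.037 0.089]
45 54 [0.024 0.045 0.09 ]
55 56 [0.045 0.051 0.091]
65 55 [0.054 0.058 0.094]
75 62 [0.059 0.065 0.096]
85 55 [0.066 0.072 0.1  ]
95 59 [0.072 0.078 0.103]
105 88 [0.079 0.084 0.107]
115 9 [0.083 0.086 0.092]
```

Emit:
{"fn": "drive_tool", "kwargs": {
  "plan": [
    [0,[0,0,-0.007],0],
    [0.1,[0,0,0],0],
    [0.12,[0,0,0],0],
    [0.14,[0,0,0],0],
    [0.14,[0,0,0],0]
  ]
}}

```text
time: 7.12
ee_pos: [0.4645, 0.1921, 0.0429]
tcp_rot: [180.0, -0.0, 27.0]
wrist_force: [0.5, -1.0, -2.2]
opening: 0.0134
```

```bash
python3 - <<'E'
from h import *
obs(); im,d,p=snap('scene','s7'); prof('s7')
E
```

```text
{'time': 7.125, 'q': [22.4704, -1.2791, -15.3855, 75.8813, 0.0001, 175.4491], 'ee_pos': [0.4645, 0.1921, 0.0429], 'tcp_rot': [179.9992, -0.0123, 27.0214], 'wrist_force': [0.522, -0.9878, -2.1869], 'torque': [-0.1429, 0.1849, -0.0269], 'opening': 0.0134}
-95 9 [-0.004 -0.001  0.081]
-85 18 [-0.     0.081  0.086]
-75 36 [0.034 0.08  0.086]
-65 19 [0.006 0.079 0.081]
-55 16 [0.075 0.078 0.082]
-45 130 [0.019 0.055 0.081]
-35 134 [0.016 0.044 0.082]
-25 54 [0.011 0.032 0.083]
-15 44 [0.009 0.038 0.082]
-5 38 [0.02  0.052 0.081]
5 54 [0.016 0.034 0.081]
15 58 [0.015 0.022 0.081]
25 67 [0.019 0.026 0.081]
35 62 [0.006 0.031 0.081]
45 62 [0.015 0.038 0.082]
55 53 [0.04  0.045 0.085]
65 57 [0.046 0.052 0.087]
75 55 [0.052 0.058 0.09 ]
85 59 [0.06  0.064 0.094]
95 59 [0.066 0.071 0.096]
105 88 [0.072 0.077 0.099]
115 11 [0.076 0.079 0.084]
```

Emit:
{"fn": "drive_tool", "kwargs": {
  "plan": [
    [0.15,[0,0,0],0],
    [0.15,[0,0,0],0]
  ]
}}

```text
time: 7.42
ee_pos: [0.4644, 0.1921, 0.0428]
tcp_rot: [180.0, 0.0, 27.0]
wrist_force: [0.4, -0.1, -2.5]
opening: 0.0133
```

Emit:
{"fn": "drive_tool", "kwargs": {
  "plan": [
    [0.155,[0,0,0],0],
    [0.155,[0,0,0],0]
  ]
}}

```text
time: 7.68
ee_pos: [0.4644, 0.1921, 0.0428]
tcp_rot: [-180.0, -0.0, 27.0]
wrist_force: [0.9, 0.1, -2.7]
opening: 0.0134
```

Emit:
{"fn": "drive_tool", "kwargs": {
  "plan": [
    [0.16,[0,0,0],0],
    [0.16,[0,0,0],0]
  ]
}}

```text
time: 7.92
ee_pos: [0.4645, 0.1921, 0.0428]
tcp_rot: [-180.0, -0.0, 27.0]
wrist_force: [0.1, 0.1, -0.4]
opening: 0.0136
```

```bash
python3 - <<'E'
from h import *
obs(); im,d,p=snap('scene','s8'); prof('s8')
E
```

```text
{'time': 7.925, 'q': [22.4723, -1.2774, -15.3872, 75.8796, 0.0012, 175.4509], 'ee_pos': [0.4645, 0.1921, 0.0428], 'tcp_rot': [-179.9996, -0.0106, 27.0215], 'wrist_force': [0.0575, 0.1268, -0.351], 'torque': [-0.0377, 0.0711, -0.0016], 'opening': 0.0136}
-95 8 [-0.004 -0.001  0.065]
-85 18 [-0.001  0.083  0.086]
-75 43 [0.005 0.077 0.094]
-65 19 [0.003 0.078 0.085]
-55 18 [0.008 0.077 0.08 ]
-45 155 [0.014 0.045 0.08 ]
-35 101 [0.015 0.042 0.078]
-25 51 [0.012 0.023 0.079]
-15 37 [0.012 0.036 0.079]
-5 39 [0.012 0.059 0.076]
5 57 [0.012 0.024 0.075]
15 69 [0.01  0.036 0.075]
25 61 [0.006 0.02  0.074]
35 62 [0.013 0.026 0.076]
45 66 [0.013 0.031 0.075]
55 58 [0.033 0.038 0.077]
65 56 [0.039 0.043 0.079]
75 63 [0.045 0.051 0.082]
85 64 [0.05  0.055 0.083]
95 62 [0.057 0.062 0.087]
105 81 [0.062 0.067 0.091]
115 13 [0.067 0.069 0.081]
```

Emit:
{"fn": "drive_tool", "kwargs": {
  "plan": [
    [0.16,[0,0,-0.004],0],
    [0.16,[0,0,-0.004],0],
    [0,[0,0,0],0],
    [0,[0,0,0],0]
  ],
  "grip_force": 60
}}

```text
time: 8.48
ee_pos: [0.4645, 0.1921, 0.0351]
tcp_rot: [180.0, -0.0, 27.0]
wrist_force: [-3.4, -1.1, 4.3]
opening: 0.0128
```

Emit:
{"fn": "drive_tool", "kwargs": {
  "plan": [
    [0,[0,0,0.01],0],
    [0,[0,0,0.02],0],
    [0,[0,0,0.03],0],
    [0,[0,0,0.03],0],
    [0,[0,0,0.03],0],
    [0,[0,-0.01,0.02],0],
    [0,[-0.002,-0.02,0.01],0],
    [0,[-0.006,-0.03,0.005],-0.5]
  ]
}}

```text
time: 9.48
ee_pos: [0.4563, 0.1312, 0.1898]
tcp_rot: [180.0, 0.0, 26.6]
wrist_force: [0.4, -0.2, -2.4]
opening: 0.0128
```

```bash
python3 - <<'E'
from h import *
obs(); im,d,p=snap('scene','s9'); cv2.imwrite('pics/s9c.png',im[:,:,::-1])
E
```

```text
{'time': 9.475, 'q': [16.0408, -5.739, -3.3685, 92.3842, -0.0065, 169.4781], 'ee_pos': [0.4563, 0.1312, 0.1898], 'tcp_rot': [179.9961, 0.0146, 26.5628], 'wrist_force': [0.3973, -0.2356, -2.4137], 'torque': [-0.1167, 0.1686, 0.0115], 'opening': 0.0128}
```

View pics/s9c.png

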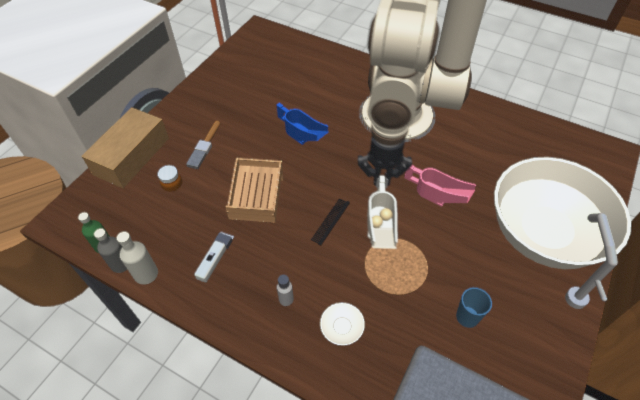

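Emit:
{"fn": "drive_tool", "kwargs": {
  "plan": [
    [0,[-0.007,-0.034,0],-0.3],
    [0,[-0.007,-0.036,0],-0.3],
    [0,[-0.007,-0.036,0],-0.3],
    [0,[-0.007,-0.036,0],-0.3],
    [0,[-0.007,-0.036,0],-0.3],
    [0,[-0.007,-0.036,0],-0.3],
    [0,[-0.007,-0.036,0],-0.3],
    [0,[-0.007,-0.036,0],-0.3],
    [0,[-0.007,-0.036,0],-0.3],
    [0,[-0.007,-0.036,0],0]
  ]
}}

```text
time: 10.78
ee_pos: [0.3852, -0.2275, 0.1893]
tcp_rot: [-180.0, 0.0, 23.8]
wrist_force: [1.0, -0.2, -2.0]
opening: 0.0128
```

Emit:
{"fn": "drive_tool", "kwargs": {
  "plan": [
    [0,[-0.007,-0.03,0],0],
    [0,[-0.006,-0.02,0],0],
    [0,[-0.003,-0.011,0],0],
    [0,[0,0,0],0],
    [0,[0,0,0],0]
  ]
}}

```text
time: 11.4
ee_pos: [0.3704, -0.2864, 0.1897]
tcp_rot: [-180.0, -0.0, 23.8]
wrist_force: [0.4, -0.0, -1.5]
opening: 0.013
```

```bash
python3 - <<'E'
from h import *
obs(); im,d,p=snap('scene','s10'); im2,_,_=snap('top','s10t')
cv2.imwrite('pics/s10c.png',np.hstack([cv2.resize(im[60:260,190:390,::-1],(400,400),interpolation=2),cv2.resize(im2[130:330,300:500,::-1],(400,400),interpolation=2)]))
E
```

```text
{'time': 11.4, 'q': [-37.7145, -6.6257, -4.1917, 92.448, 0.0098, 118.4435], 'ee_pos': [0.3704, -0.2864, 0.1897], 'tcp_rot': [-179.983, -0.002, 23.8421], 'wrist_force': [0.4055, -0.0189, -1.5456], 'torque': [-0.0845, 0.1551, 0.0213], 'opening': 0.013}
```

View pics/s10c.png

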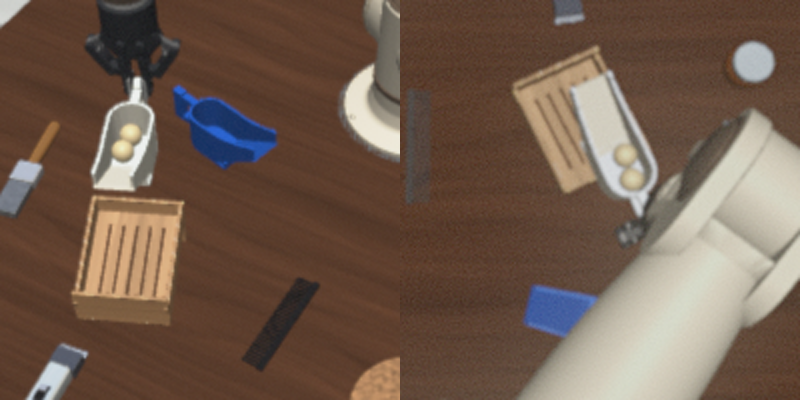

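```bash
cat >> h.py <<'E'
def trayf(P,yaw=23.8,o=(.5213,-.2233)):
    a=np.radians(yaw); dx=P[...,:2]-list(o)
    return np.stack([dx@[np.cos(a),np.sin(a)],dx@[-np.sin(a),np.cos(a)],P[...,2]],-1)
def jugcloud(t,u,v,zmin):
    im,d,E,K=load(t); W=world(d,E,K); hsv=cv2.cvtColor(im,cv2.COLOR_RGB2HSV)
    m=(hsv[...,1]<80)&(hsv[...,2]>110)&(d>0)&(W[...,2]>zmin)&(W[...,2]<.33)
    mm=np.zeros_like(m); mm[v[0]:v[1],u[0]:u[1]]=True; return trayf(W[m&mm])
def jprof(T):
    for x in range(-210,60,15):
        q=T[abs(T[:,0]-x/1e3)<.0075]
        if len(q)>3: print(x,len(q),'y',np.round(np.percentile(q[:,1],[3,50,97]),3),'z',np.round(np.percentile(q[:,2],[3,50,97]),3))
E
python3 - <<'E'
from h import *
print('scene'); jprof(jugcloud('s10',(230,275),(95,158),.12))
print('top'); jprof(jugcloud('s10t',(375,440),(160,235),.12))
print(trayf(np.array([[.3704,-.2864,.19]])))
E
```

```text
scene
-180 4 y [-0.002  0.003  0.007] z [0.23  0.23  0.231]
-165 17 y [-0.005  0.003  0.011] z [0.192 0.231 0.238]
-150 39 y [-0.005  0.006  0.012] z [0.201 0.227 0.244]
-135 37 y [-0.006  0.005  0.013] z [0.17  0.224 0.229]
-120 207 y [-0.021  0.002  0.024] z [0.169 0.205 0.229]
-105 128 y [-0.024 -0.003  0.036] z [0.165 0.194 0.227]
-90 66 y [-0.026  0.003  0.036] z [0.166 0.194 0.228]
-75 109 y [-0.025 -0.003  0.036] z [0.164 0.192 0.228]
-60 86 y [-0.026 -0.007  0.036] z [0.166 0.184 0.228]
-45 59 y [-0.025  0.004  0.036] z [0.16  0.181 0.228]
-30 50 y [-0.023  0.003  0.035] z [0.167 0.192 0.233]
-15 47 y [-0.024  0.001  0.034] z [0.195 0.203 0.235]
0 51 y [-0.022  0.003  0.033] z [0.206 0.214 0.241]
15 61 y [-0.022  0.001  0.032] z [0.216 0.223 0.247]
30 57 y [-0.021  0.005  0.031] z [0.221 0.225 0.246]
top
-150 7 y [0.003 0.008 0.009] z [0.176 0.185 0.226]
-135 47 y [-0.003  0.007  0.012] z [0.176 0.223 0.229]
-120 132 y [-0.02   0.001  0.029] z [0.166 0.196 0.23 ]
-105 158 y [-0.025  0.002  0.035] z [0.164 0.195 0.228]
-90 164 y [-0.027 -0.001  0.035] z [0.162 0.188 0.228]
-75 165 y [-0.027  0.001  0.036] z [0.164 0.194 0.227]
-60 163 y [-0.027 -0.     0.036] z [0.163 0.175 0.228]
-45 166 y [-0.025  0.     0.034] z [0.17  0.181 0.229]
-30 165 y [-0.025 -0.001  0.034] z [0.181 0.192 0.231]
-15 151 y [-0.024  0.     0.033] z [0.192 0.201 0.235]
0 154 y [-0.022  0.001  0.032] z [0.203 0.211 0.241]
15 149 y [-0.022  0.001  0.03 ] z [0.211 0.221 0.246]
30 38 y [-0.022  0.001  0.03 ] z [0.22  0.225 0.242]
[[-0.16353112  0.00316103  0.19      ]]
```

Emit:
{"fn": "drive_tool", "kwargs": {
  "plan": [
    [0.14,[0,0,0.004],0],
    [0.155,[0,0,0],0],
    [0.157,[0,0,0],0],
    [0.157,[0,0,0],0]
  ],
  "grip_force": 20
}}

```text
time: 12.0
ee_pos: [0.3704, -0.2868, 0.1937]
tcp_rot: [-180.0, 0.0, 23.8]
wrist_force: [0.7, -0.3, -2.6]
opening: 0.0137
```

```bash
cat >> h.py <<'E'
def tilt(tag,view=False):
    obs(); im,d,p=snap('top',tag+'t')
    T=jugcloud(tag+'t',(360,450),(150,240),.07); jprof(T)
    if view:
        cv2.imwrite(f'pics/{tag}c.png',cv2.resize(im[130:280,320:470,::-1],(450,450),interpolation=2))
E
python3 -c "
from h import *
tilt('p1')"
```

```text
{'time': 12.0, 'q': [-37.7524, -6.5319, -3.6651, 92.8724, 0.001, 118.4192], 'ee_pos': [0.3704, -0.2868, 0.1937], 'tcp_rot': [-179.9946, 0.0018, 23.8283], 'wrist_force': [0.7026, -0.2693, -2.6325], 'torque': [-0.0358, 0.1835, -0.0105], 'opening': 0.0137}
-150 21 y [0.003 0.008 0.023] z [0.177 0.187 0.276]
-135 47 y [-0.003  0.006  0.012] z [0.182 0.228 0.234]
-120 131 y [-0.021 -0.     0.03 ] z [0.169 0.202 0.233]
-105 166 y [-0.027  0.001  0.034] z [0.17  0.198 0.231]
-90 161 y [-0.027 -0.001  0.035] z [0.166 0.193 0.231]
-75 166 y [-0.028  0.002  0.035] z [0.166 0.197 0.231]
-60 169 y [-0.027 -0.001  0.036] z [0.165 0.179 0.233]
-45 168 y [-0.026  0.001  0.034] z [0.172 0.185 0.232]
-30 162 y [-0.025 -0.002  0.033] z [0.186 0.195 0.235]
-15 156 y [-0.024  0.     0.032] z [0.196 0.205 0.24 ]
0 154 y [-0.023 -0.001  0.031] z [0.206 0.215 0.244]
15 147 y [-0.022  0.     0.03 ] z [0.217 0.225 0.251]
30 36 y [-0.02  -0.     0.029] z [0.224 0.228 0.252]
```

Emit:
{"fn": "drive_tool", "kwargs": {
  "plan": [
    [0.159,[0,0,0],0],
    [0.159,[0,0,0],0]
  ]
}}

```text
time: 12.3
ee_pos: [0.3704, -0.2869, 0.1937]
tcp_rot: [-180.0, 0.0, 23.8]
wrist_force: [-0.5, -0.3, -2.1]
opening: 0.0138
```

```bash
python3 -c "
from h import *
tilt('p2')"
```

```text
{'time': 12.3, 'q': [-37.7598, -6.5301, -3.6601, 92.8757, 0.0008, 118.4198], 'ee_pos': [0.3704, -0.2869, 0.1937], 'tcp_rot': [-179.9946, 0.002, 23.8203], 'wrist_force': [-0.4625, -0.2662, -2.1255], 'torque': [-0.063, 0.1347, 0.0161], 'opening': 0.0138}
-150 21 y [0.003 0.008 0.023] z [0.177 0.186 0.275]
-135 48 y [-0.006  0.006  0.011] z [0.183 0.226 0.232]
-120 135 y [-0.022  0.001  0.03 ] z [0.17  0.201 0.233]
-105 159 y [-0.026 -0.     0.035] z [0.168 0.199 0.232]
-90 166 y [-0.027 -0.001  0.035] z [0.165 0.192 0.231]
-75 167 y [-0.028  0.002  0.035] z [0.167 0.198 0.231]
-60 164 y [-0.028 -0.001  0.035] z [0.166 0.179 0.232]
-45 171 y [-0.026 -0.001  0.034] z [0.171 0.186 0.232]
-30 160 y [-0.025 -0.002  0.033] z [0.185 0.195 0.234]
-15 158 y [-0.023 -0.001  0.032] z [0.196 0.205 0.24 ]
0 154 y [-0.023 -0.001  0.031] z [0.207 0.216 0.246]
15 149 y [-0.022  0.001  0.03 ] z [0.217 0.225 0.249]
30 33 y [-0.021 -0.001  0.029] z [0.224 0.23  0.249]
```

Emit:
{"fn": "drive_tool", "kwargs": {
  "plan": [
    [0.161,[0,0,0],0]
  ]
}}

```text
time: 12.48
ee_pos: [0.3705, -0.2869, 0.1938]
tcp_rot: [180.0, -0.0, 23.8]
wrist_force: [0.5, -0.1, -1.6]
opening: 0.0136
```

```bash
python3 -c "
from h import *
tilt('p3')"
```

```text
{'time': 12.475, 'q': [-37.7578, -6.5331, -3.6541, 92.8706, 0.0085, 118.4202], 'ee_pos': [0.3705, -0.2869, 0.1938], 'tcp_rot': [179.9966, -0.0115, 23.822], 'wrist_force': [0.4725, -0.0704, -1.5802], 'torque': [-0.0005, 0.0124, 0.0742], 'opening': 0.0136}
-150 21 y [0.002 0.008 0.022] z [0.177 0.183 0.274]
-135 77 y [-0.006  0.008  0.026] z [0.165 0.203 0.228]
-120 149 y [-0.024  0.005  0.033] z [0.162 0.19  0.225]
-105 159 y [-0.026  0.002  0.035] z [0.154 0.187 0.221]
-90 158 y [-0.028 -0.001  0.035] z [0.152 0.178 0.218]
-75 174 y [-0.065 -0.     0.035] z [0.075 0.178 0.216]
-60 174 y [-0.063 -0.002  0.062] z [0.072 0.162 0.213]
-45 166 y [-0.027 -0.001  0.034] z [0.072 0.168 0.212]
-30 153 y [-0.026 -0.001  0.032] z [0.168 0.175 0.21 ]
-15 146 y [-0.024 -0.001  0.031] z [0.173 0.181 0.211]
0 140 y [-0.024 -0.001  0.03 ] z [0.181 0.187 0.214]
15 138 y [-0.023  0.     0.03 ] z [0.187 0.195 0.218]
30 14 y [-0.022  0.     0.03 ] z [0.189 0.197 0.218]
```

Emit:
{"fn": "drive_tool", "kwargs": {
  "plan": [
    [0.159,[0,0,0],0]
  ]
}}

```text
time: 12.65
ee_pos: [0.3704, -0.2869, 0.1937]
tcp_rot: [-180.0, 0.0, 23.8]
wrist_force: [-0.4, -0.3, -2.8]
opening: 0.0134
```

```bash
python3 -c "
from h import *
tilt('p4')"
```

```text
{'time': 12.65, 'q': [-37.7596, -6.5346, -3.6616, 92.8749, 0.001, 118.4228], 'ee_pos': [0.3704, -0.2869, 0.1937], 'tcp_rot': [-179.9978, 0.0001, 23.8176], 'wrist_force': [-0.4275, -0.2589, -2.7971], 'torque': [-0.028, 0.1286, 0.0153], 'opening': 0.0134}
-150 63 y [0.005 0.018 0.035] z [0.159 0.186 0.253]
-135 154 y [-0.026  0.009  0.035] z [0.099 0.146 0.197]
-120 154 y [-0.027  0.001  0.035] z [0.097 0.129 0.176]
-105 141 y [-0.029 -0.006  0.034] z [0.088 0.101 0.156]
-90 138 y [-0.029 -0.005  0.033] z [0.082 0.092 0.137]
-75 130 y [-0.028 -0.003  0.032] z [0.077 0.085 0.123]
-60 122 y [-0.024  0.     0.063] z [0.072 0.08  0.109]
-45 62 y [-0.023  0.     0.036] z [0.072 0.079 0.102]
-30 10 y [-0.023 -0.02   0.028] z [0.085 0.091 0.098]
```

```bash
python3 -c "
from h import *
im,_,_=snap('scene','p5'); im2,_,_,_=load('p4t')
cv2.imwrite('pics/p5c.png',np.hstack([cv2.resize(im[80:240,200:360,::-1],(400,400),interpolation=2),cv2.resize(im2[130:260,340:470,::-1],(400,400),interpolation=2)]))"
```

```text
(no output)
```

View pics/p5c.png

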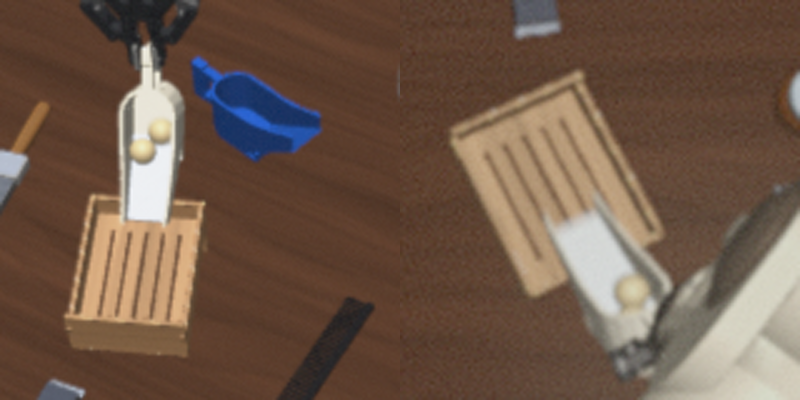

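Emit:
{"fn": "drive_tool", "kwargs": {
  "plan": [
    [0,[0,0,0],0],
    [0,[0,0,0],0],
    [0,[0,0,0],0],
    [0,[0,0,0],0]
  ],
  "grip_force": 45
}}

```text
time: 13.25
ee_pos: [0.3704, -0.2869, 0.1938]
tcp_rot: [180.0, -0.0, 23.8]
wrist_force: [-0.4, 0.1, -1.1]
opening: 0.0129
```

```bash
python3 -c "
from h import *
tilt('p6')
im,_,_=snap('scene','p6'); im2,_,_,_=load('p6t')
cv2.imwrite('pics/p6c.png',np.hstack([cv2.resize(im[80:240,200:360,::-1],(400,400),interpolation=2),cv2.resize(im2[130:260,340:470,::-1],(400,400),interpolation=2)]))"
```

```text
{'time': 13.25, 'q': [-37.7587, -6.5367, -3.6525, 92.8753, -0.0009, 118.4199], 'ee_pos': [0.3704, -0.2869, 0.1938], 'tcp_rot': [179.9918, -0.0035, 23.8214], 'wrist_force': [-0.4318, 0.0789, -1.0501], 'torque': [0.0784, -0.0506, 0.0137], 'opening': 0.0129}
-150 64 y [0.005 0.018 0.034] z [0.148 0.187 0.258]
-135 147 y [-0.026  0.002  0.035] z [0.094 0.106 0.194]
-120 143 y [-0.026 -0.008  0.035] z [0.088 0.097 0.169]
-105 138 y [-0.027 -0.006  0.034] z [0.083 0.091 0.146]
-90 129 y [-0.026 -0.004  0.033] z [0.074 0.083 0.127]
-75 121 y [-0.026 -0.001  0.031] z [0.071 0.078 0.113]
-60 79 y [-0.024  0.     0.052] z [0.071 0.075 0.099]
-45 23 y [-0.024  0.026  0.064] z [0.071 0.082 0.09 ]
```

View pics/p6c.png

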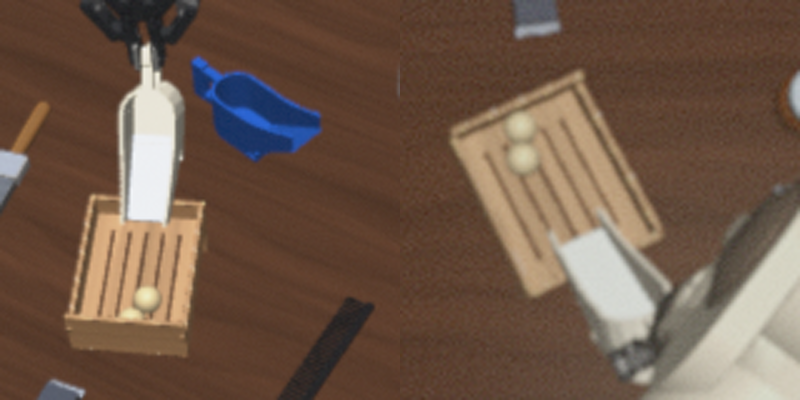

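Both soaps rolled out and sit one behind the other at the back stop. The jug hangs tipped by about 53°. I raise it clear and go back over the mat.

Emit:
{"fn": "drive_tool", "kwargs": {
  "plan": [
    [0,[0,0,0.008],0],
    [0,[0,0,0.016],0],
    [0,[0,0,0.018],0],
    [0,[0.004,0.012,0.014],0],
    [0,[0.01,0.03,0.006],0.6],
    [0,[0.014,0.042,0],0.8],
    [0,[0.014,0.042,0],0.8],
    [0,[0.014,0.042,0],0.8],
    [0,[0.014,0.042,0],0.8],
    [0,[0.014,0.042,0],0.8]
  ],
  "grip_force": 60
}}

```text
time: 14.6
ee_pos: [0.4546, -0.0328, 0.2566]
tcp_rot: [180.0, -0.0, 28.5]
wrist_force: [0.8, -0.2, -1.9]
opening: 0.0128
```

Emit:
{"fn": "drive_tool", "kwargs": {
  "plan": [
    [0,[0.014,0.042,0],0.8],
    [0,[0.014,0.042,0],0.8],
    [0,[0.014,0.042,0],0],
    [0,[0.014,0.042,0],0],
    [0,[0.014,0.042,0],0],
    [0,[0.014,0.042,0],0],
    [0,[0.012,0.036,0],0],
    [0,[0.009,0.024,0],0],
    [0,[0.004,0.01,0],0],
    [0,[0,0,0],0]
  ]
}}

```text
time: 15.85
ee_pos: [0.5632, 0.2875, 0.2557]
tcp_rot: [180.0, 0.0, 30.1]
wrist_force: [1.2, 0.2, -1.3]
opening: 0.0129
```

```bash
python3 -c "
from h import *
obs()
im,_,_=snap('scene','r1'); im2,_,_=snap('top','r1t')
cv2.imwrite('pics/r1c.png',np.hstack([cv2.resize(im[100:340,300:540,::-1],(400,400),interpolation=2),cv2.resize(im2[90:250,180:340,::-1],(400,400),interpolation=2)]))"
```

```text
{'time': 15.85, 'q': [27.0477, 18.3842, 30.3342, 101.9791, -0.0027, 176.981], 'ee_pos': [0.5632, 0.2875, 0.2557], 'tcp_rot': [179.9988, 0.0292, 30.0667], 'wrist_force': [1.2142, 0.2161, -1.3055], 'torque': [-0.0243, 0.0294, -0.0209], 'opening': 0.0129}
```

View pics/r1c.png

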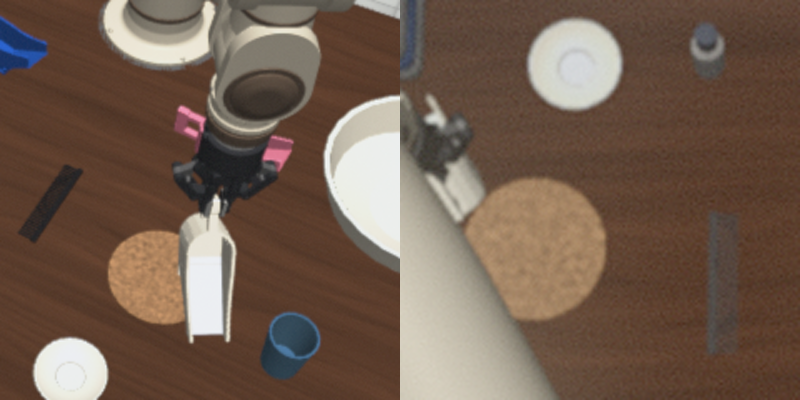

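Emit:
{"fn": "drive_tool", "kwargs": {
  "plan": [
    [0,[-0.007,-0.022,-0.01],0],
    [0,[-0.008,-0.022,-0.02],0],
    [0,[0,0,-0.03],0],
    [0,[0,0,-0.03],0],
    [0,[0,0,-0.02],0],
    [0,[0,0,-0.004],0],
    [0,[0,0,0],0]
  ]
}}

```text
time: 16.82
ee_pos: [0.5485, 0.2426, 0.1427]
tcp_rot: [180.0, -0.1, 30.0]
wrist_force: [-0.3, 0.5, -1.3]
opening: 0.0128
```

```bash
cat >> h.py <<'E'
def matf(P,yaw=30.,o=(.534,.235)): return trayf(P,yaw,o)
def mprof(t,u,v,yaw=30.,smin=60,vmin=130):
    im,d,E,K=load(t); W=world(d,E,K); hsv=cv2.cvtColor(im,cv2.COLOR_RGB2HSV)
    m=(hsv[...,1]<smin)&(hsv[...,2]>vmin)&(d>0); mm=np.zeros_like(m); mm[v[0]:v[1],u[0]:u[1]]=True
    T=matf(W[m&mm],yaw)
    for x in range(-120,190,10):
        q=T[abs(T[:,0]-x/1e3)<.005]
        if len(q)>5: print(x,len(q),'y',np.round(np.percentile(q[:,1],[5,50,95]),3),'z',np.round(np.percentile(q[:,2],[5,50,95]),3))
E
python3 -c "
from h import *
obs()
im,_,_=snap('scene','r2'); mprof('r2',(385,450),(215,325))
cv2.imwrite('pics/r2c.png',cv2.resize(im[180:340,320:480,::-1],(600,600),interpolation=2))"
```

```text
{'time': 16.825, 'q': [23.8635, 10.9171, 8.6908, 87.7225, -0.0034, 173.8803], 'ee_pos': [0.5485, 0.2426, 0.1427], 'tcp_rot': [179.9911, -0.0505, 29.9832], 'wrist_force': [-0.318, 0.519, -1.3479], 'torque': [0.0133, 0.0186, -0.0286], 'opening': 0.0128}
-10 15 y [-0.026 -0.015 -0.003] z [0.096 0.107 0.131]
0 29 y [-0.028 -0.014  0.02 ] z [0.1   0.113 0.123]
10 120 y [-0.028  0.003  0.025] z [0.069 0.081 0.18 ]
20 188 y [-0.024  0.002  0.027] z [0.056 0.071 0.182]
30 174 y [-0.026 -0.001  0.025] z [0.051 0.118 0.165]
40 146 y [-0.027  0.001  0.025] z [0.046 0.055 0.145]
50 115 y [-0.032  0.001  0.028] z [0.042 0.048 0.13 ]
60 110 y [-0.031  0.     0.029] z [0.039 0.044 0.115]
70 108 y [-0.031  0.005  0.031] z [0.035 0.04  0.101]
80 114 y [-0.03   0.003  0.029] z [0.031 0.036 0.084]
90 113 y [-0.029  0.001  0.028] z [0.026 0.032 0.073]
100 101 y [-0.028  0.003  0.026] z [0.023 0.029 0.062]
110 108 y [-0.028  0.004  0.026] z [0.018 0.025 0.052]
120 105 y [-0.026  0.004  0.028] z [0.002 0.02  0.048]
130 25 y [-0.027  0.013  0.027] z [0.023 0.033 0.041]
140 11 y [-0.025  0.022  0.026] z [0.027 0.031 0.038]
```

View pics/r2c.png

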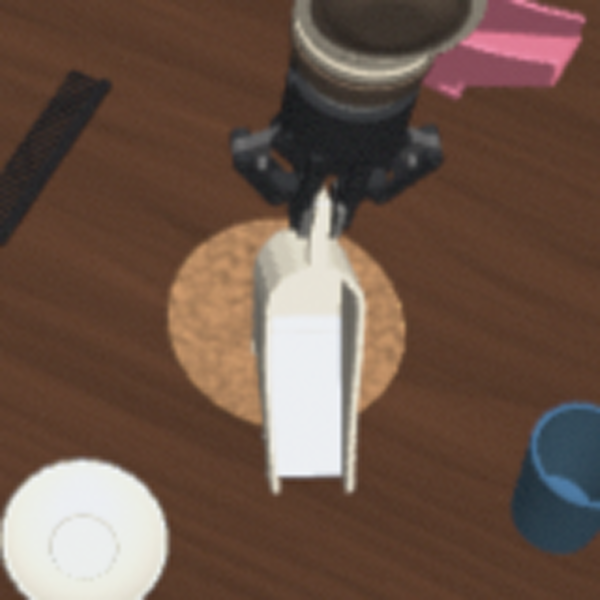

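Emit:
{"fn": "drive_tool", "kwargs": {
  "plan": [
    [0.15,[0,0,-0.007],0],
    [0.155,[0,0,-0.007],0],
    [0.155,[-0.003,-0.002,-0.004],0],
    [0.155,[-0.004,-0.002,-0.004],0],
    [0.155,[-0.007,-0.004,-0.007],0],
    [0.155,[-0.007,-0.004,-0.008],0],
    [0.155,[0,0,0],0]
  ],
  "grip_force": 20
}}

```text
time: 17.75
ee_pos: [0.5281, 0.2313, 0.1086]
tcp_rot: [180.0, -0.3, 30.0]
wrist_force: [-5.8, -3.9, 22.0]
opening: 0.0132
```

```bash
python3 -c "
from h import *
obs()
im,_,_=snap('scene','r3'); mprof('r3',(385,450),(205,325))
cv2.imwrite('pics/r3c.png',cv2.resize(im[180:340,320:480,::-1],(500,500),interpolation=2))"
```

```text
{'time': 17.75, 'q': [23.6572, 7.4599, 1.0255, 83.2615, -0.0097, 173.6365], 'ee_pos': [0.5281, 0.2313, 0.1086], 'tcp_rot': [179.9566, -0.3011, 30.0208], 'wrist_force': [-5.7681, -3.8535, 21.9767], 'torque': [-0.6204, 1.1809, 0.0044], 'opening': 0.0132}
-20 20 y [-0.023 -0.008  0.006] z [0.067 0.08  0.147]
-10 81 y [-0.025  0.003  0.024] z [0.054 0.078 0.153]
0 156 y [-0.022  0.002  0.027] z [0.045 0.056 0.147]
10 157 y [-0.022  0.     0.027] z [0.036 0.045 0.129]
20 142 y [-0.023  0.     0.026] z [0.027 0.035 0.118]
30 106 y [-0.029  0.004  0.028] z [0.024 0.03  0.111]
40 94 y [-0.03   0.004  0.031] z [0.022 0.027 0.097]
50 94 y [-0.031  0.005  0.029] z [0.021 0.025 0.086]
60 93 y [-0.031  0.003  0.029] z [0.019 0.024 0.078]
70 104 y [-0.03   0.004  0.031] z [0.017 0.022 0.067]
80 101 y [-0.029  0.006  0.031] z [0.013 0.02  0.06 ]
90 99 y [-0.029  0.005  0.029] z [0.012 0.018 0.051]
100 90 y [-0.027  0.001  0.028] z [0.007 0.016 0.047]
110 100 y [-0.027  0.006  0.027] z [0.008 0.014 0.04 ]
120 93 y [-0.026  0.006  0.027] z [0.006 0.012 0.035]
130 39 y [-0.027 -0.004  0.026] z [0.002 0.015 0.033]
140 11 y [-0.026  0.023  0.026] z [0.022 0.026 0.03 ]
```

View pics/r3c.png

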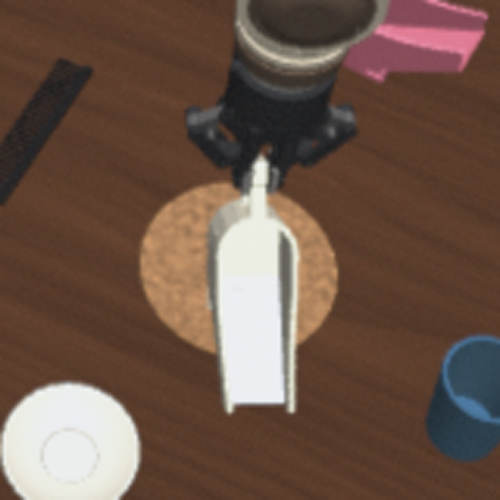

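Emit:
{"fn": "drive_tool", "kwargs": {
  "plan": [
    [0.158,[-0.007,-0.004,-0.002],0],
    [0.158,[-0.007,-0.004,-0.003],0],
    [0.158,[-0.0067,-0.0039,-0.0045],0],
    [0.158,[-0.0067,-0.0039,-0.005],0],
    [0.158,[-0.006,-0.0035,-0.006],0],
    [0.158,[-0.006,-0.0035,-0.006],0]
  ]
}}

```text
time: 18.55
ee_pos: [0.488, 0.2082, 0.0791]
tcp_rot: [180.0, -0.1, 30.0]
wrist_force: [-3.6, -0.6, 5.9]
opening: 0.0136
```

```bash
python3 -c "
from h import *
obs()
im,_,_=snap('scene','r4'); mprof('r4',(375,450),(205,325))"
```

```text
{'time': 18.55, 'q': [23.1114, 1.7546, -8.3102, 79.8579, -0.0118, 173.0888], 'ee_pos': [0.488, 0.2082, 0.0791], 'tcp_rot': [179.979, -0.0753, 30.0226], 'wrist_force': [-3.594, -0.5507, 5.926], 'torque': [-0.2666, 0.2508, -0.0022], 'opening': 0.0136}
-90 8 y [0.004 0.027 0.032] z [-0.002  0.002  0.004]
-80 7 y [-0.002  0.035  0.042] z [-0.001  0.001  0.007]
-60 26 y [-0.011 -0.     0.007] z [0.006 0.119 0.125]
-50 33 y [-0.005 -0.     0.024] z [0.04  0.114 0.122]
-40 71 y [-0.009  0.     0.016] z [0.039 0.049 0.124]
-30 97 y [-0.015  0.002  0.023] z [0.036 0.042 0.107]
-20 114 y [-0.018  0.004  0.025] z [0.032 0.038 0.103]
-10 101 y [-0.027  0.006  0.028] z [0.028 0.033 0.1  ]
0 95 y [-0.029  0.006  0.029] z [0.023 0.029 0.094]
10 89 y [-0.029  0.008  0.03 ] z [0.019 0.025 0.09 ]
20 81 y [-0.031  0.006  0.032] z [0.021 0.024 0.087]
30 81 y [-0.031  0.001  0.031] z [0.011 0.026 0.082]
40 79 y [-0.03   0.005  0.031] z [0.012 0.028 0.079]
50 75 y [-0.03   0.002  0.028] z [0.026 0.03  0.074]
60 78 y [-0.029  0.007  0.028] z [0.028 0.033 0.071]
70 78 y [-0.029  0.002  0.027] z [0.031 0.034 0.069]
80 81 y [-0.028  0.006  0.03 ] z [0.031 0.036 0.068]
90 83 y [-0.027  0.004  0.027] z [0.035 0.038 0.065]
100 75 y [-0.025  0.006  0.026] z [0.035 0.04  0.065]
110 80 y [-0.026  0.003  0.025] z [0.038 0.043 0.067]
120 75 y [-0.026  0.005  0.027] z [0.036 0.043 0.067]
```

Emit:
{"fn": "drive_tool", "kwargs": {
  "plan": [
    [0.158,[-0.0052,-0.003,-0.0065],0],
    [0.158,[-0.0052,-0.003,-0.007],0],
    [0.158,[-0.0044,-0.0025,-0.0075],0],
    [0.158,[-0.0043,-0.0025,-0.0077],0],
    [0.158,[-0.0035,-0.002,-0.008],0],
    [0.158,[-0.0035,-0.002,-0.007],0],
    [0.158,[0,0,0],0]
  ]
}}

```text
time: 19.48
ee_pos: [0.4617, 0.1932, 0.0339]
tcp_rot: [-180.0, 0.0, 30.0]
wrist_force: [0.3, -0.1, -0.7]
opening: 0.0134
```

```bash
python3 -c "
from h import *
obs()
im,_,_=snap('scene','r5'); mprof('r5',(375,450),(205,325))
cv2.imwrite('pics/r5c.png',cv2.resize(im[200:310,350:450,::-1],None,fx=5.4,fy=5.4,interpolation=2))"
```

```text
{'time': 19.475, 'q': [22.7082, -1.3108, -16.4231, 74.9098, 0.0044, 172.6826], 'ee_pos': [0.4617, 0.1932, 0.0339], 'tcp_rot': [-179.9928, 0.0214, 30.0256], 'wrist_force': [0.3316, -0.0776, -0.6515], 'torque': [-0.063, 0.0845, -0.034], 'opening': 0.0134}
-100 8 y [-0.002  0.024  0.033] z [-0.003  0.003  0.079]
-90 20 y [-0.01   0.002  0.037] z [-0.001  0.076  0.078]
-80 29 y [-0.012  0.001  0.045] z [0.001 0.071 0.084]
-70 28 y [-0.016 -0.001  0.01 ] z [0.007 0.072 0.104]
-60 15 y [-0.004 -0.001  0.006] z [0.068 0.072 0.075]
-50 176 y [-0.013  0.003  0.017] z [0.012 0.045 0.072]
-40 118 y [-0.022  0.008  0.024] z [0.009 0.028 0.073]
-30 76 y [-0.028  0.01   0.03 ] z [0.009 0.014 0.073]
-20 71 y [-0.031  0.007  0.03 ] z [0.009 0.012 0.075]
-10 78 y [-0.03   0.006  0.03 ] z [0.01  0.014 0.072]
0 75 y [-0.028  0.01   0.03 ] z [0.009 0.013 0.073]
10 64 y [-0.031  0.008  0.03 ] z [0.009 0.014 0.074]
20 53 y [-0.03   0.007  0.031] z [0.014 0.019 0.074]
30 55 y [-0.03   0.003  0.03 ] z [0.012 0.027 0.074]
40 59 y [-0.03   0.004  0.03 ] z [0.014 0.032 0.077]
50 57 y [-0.029  0.003  0.027] z [0.035 0.039 0.077]
60 51 y [-0.025  0.007  0.027] z [0.043 0.047 0.081]
70 53 y [-0.027  0.006  0.027] z [0.048 0.053 0.083]
80 56 y [-0.027  0.003  0.025] z [0.055 0.059 0.087]
90 57 y [-0.026  0.004  0.026] z [0.061 0.066 0.092]
100 82 y [-0.025  0.001  0.026] z [0.067 0.071 0.093]
```

View pics/r5c.png

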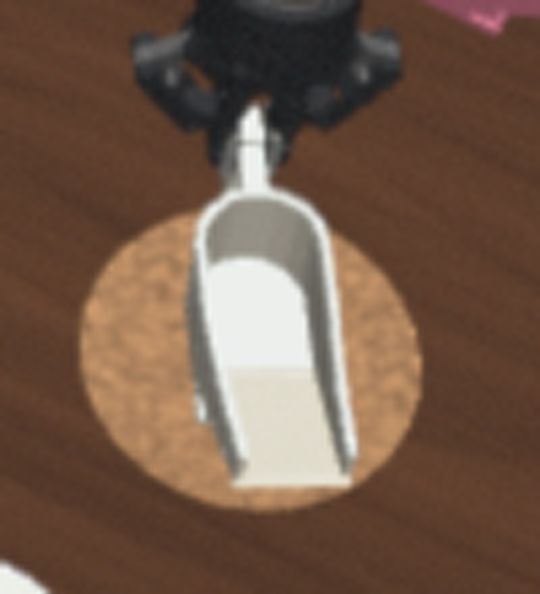

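Emit:
{"fn": "drive_tool", "kwargs": {
  "plan": [
    [0,[0,0,0],0],
    [0,[0,0,0],0],
    [0,[0,0,0.004],0],
    [0,[0.0015,0.001,0],0],
    [0,[0.0015,0.001,0],0],
    [0,[0,0,-0.003],0],
    [0,[0,0,-0.0015],0],
    [0.158,[0,0,0],0],
    [0.2,[0,0,0],0],
    [0.4,[0,0,0],0]
  ],
  "grip_force": 45
}}

```text
time: 20.78
ee_pos: [0.4651, 0.1954, 0.0343]
tcp_rot: [180.0, -0.0, 30.0]
wrist_force: [-0.9, -0.1, -0.7]
opening: 0.0333
```

Emit:
{"fn": "drive_tool", "kwargs": {
  "plan": [
    [0.6,[0,0,0],0],
    [0.6,[0,0,0],0],
    [0.6,[0,0,0.01],0],
    [0.6,[0,0,0.03],0],
    [0.6,[0,0,0.05],0],
    [0.6,[-0.02,-0.03,0.04],0],
    [0.6,[-0.03,-0.05,0.01],0],
    [0.6,[-0.03,-0.05,0],0],
    [0.6,[-0.03,-0.05,0],0],
    [0.6,[-0.02,-0.03,0],0]
  ]
}}

```text
time: 22.02
ee_pos: [0.3337, -0.0162, 0.175]
tcp_rot: [179.9, -0.1, 30.0]
wrist_force: [0.2, -0.6, 0.1]
opening: 0.0515
```

```bash
python3 -c "
from h import *
obs()
im,_,_=snap('scene','f1'); im2,_,_=snap('top','f1t'); mprof('f1',(375,450),(205,325))
cv2.imwrite('pics/f1c.png',im[:,:,::-1]);cv2.imwrite('pics/f1tc.png',im2[:,:,::-1])"
```

```text
{'time': 22.025, 'q': [-2.7613, -25.4259, -20.41, 94.9147, -0.0127, 147.2698], 'ee_pos': [0.3337, -0.0162, 0.175], 'tcp_rot': [179.9345, -0.0783, 29.9689], 'wrist_force': [0.2462, -0.5577, 0.1367], 'torque': [0.0005, -0.0518, 0.0237], 'opening': 0.0515}
-90 31 y [-0.006  0.001  0.035] z [-0.002  0.072  0.079]
-80 33 y [-0.006 -0.001  0.044] z [0.001 0.068 0.078]
-70 23 y [-0.02  -0.003  0.006] z [0.006 0.07  0.075]
-60 17 y [-0.004 -0.001  0.006] z [0.069 0.072 0.075]
-50 105 y [-0.01   0.001  0.014] z [0.012 0.046 0.073]
-40 170 y [-0.019  0.009  0.023] z [0.01  0.042 0.073]
-30 75 y [-0.026  0.006  0.028] z [0.009 0.013 0.073]
-20 73 y [-0.03   0.005  0.03 ] z [0.008 0.013 0.072]
-10 80 y [-0.03   0.009  0.03 ] z [0.009 0.012 0.073]
0 72 y [-0.03   0.006  0.03 ] z [0.008 0.013 0.073]
10 73 y [-0.03   0.009  0.031] z [0.008 0.013 0.071]
20 47 y [-0.027  0.007  0.031] z [0.011 0.016 0.074]
30 61 y [-0.03   0.002  0.03 ] z [0.009 0.024 0.074]
40 70 y [-0.029  0.006  0.031] z [0.007 0.029 0.074]
50 56 y [-0.028  0.002  0.028] z [0.031 0.037 0.076]
60 55 y [-0.027  0.007  0.028] z [0.038 0.043 0.079]
70 56 y [-0.027  0.005  0.027] z [0.046 0.051 0.082]
80 53 y [-0.026  0.003  0.026] z [0.052 0.056 0.085]
90 59 y [-0.026  0.006  0.026] z [0.059 0.063 0.089]
100 80 y [-0.025  0.002  0.025] z [0.066 0.07  0.092]
110 25 y [-0.02  -0.001  0.025] z [0.066 0.069 0.076]
```

View pics/f1c.png

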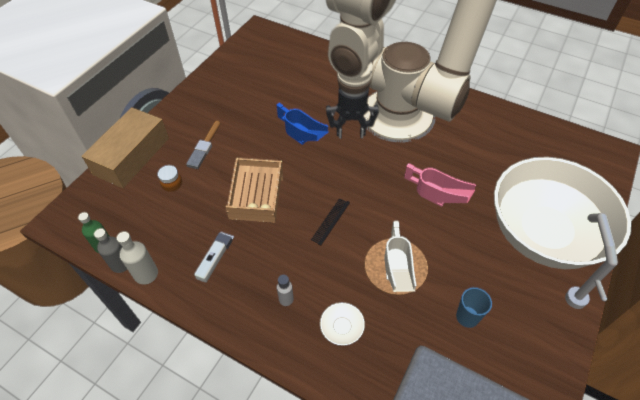

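View pics/f1tc.png

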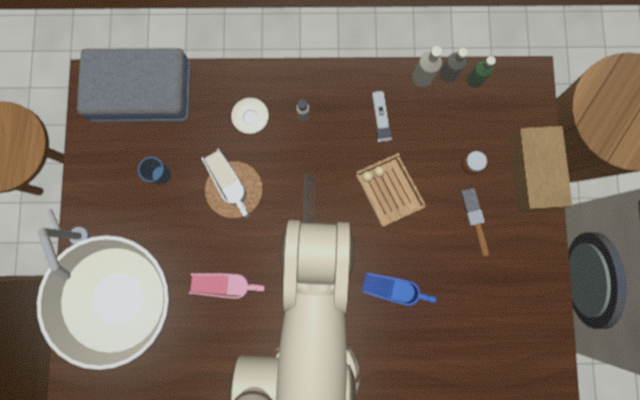

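```bash
python3 -c "
from workcell import job
print(job.job_done())"
```

```text
the job is handed in; nothing more can be done
None
```

The job is done: both ball soaps are in the tray against its back stop, and the empty jug stands upright on its cork mat, released. It took about 22 s of the 59 s.

**How it was done:** The moves could not tilt the tool, so I lifted the jug level by its handle and faced its spout along the tray towards the middle. I then eased the grip so the jug swung spout-down to about 53° around the jaws, and the soaps rolled out over the lip. Back at the mat, I pushed the jug upright by pressing its lip and foot front lightly on the table and mat. The highest wrist force I read was about 22 N.

**Last checks:**
- **Soaps:** they lie side by side at tray x = 63 mm (64 expected), at y = 3 and 40 mm.
- **Jug:** it stands level, within about 2 mm of the mat's centre.
- **Other things:** comparing the top picture with the first one shows changes only at the jug and the arm. The blue and pink jugs show no change.

**What went wrong or disagreed:**
- **First grasp:** it caught only the top of the handle. The jug leaned about 6° on the mat when lifted, so I set it down and gripped lower. The fingertips appeared well above where the given numbers put them.
- **Grip test:** I eased the grip once just above the mat before the carry, which leaned the jug about 3°.
- **During the pour:** the jug's underside may have touched the tray's uphill wall lightly. The wrist force dipped, but I could not confirm it.
- **Return to the mat:** I overshot by about 45 mm in the air and corrected it without touching anything.

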